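# Unpin, level and load a tilting flute rest

### The job

Get the tilting flute rest ready and load it: first draw every lock pin out of its bore and hang it in the notch straight in front of that bore, then take the T-handled key from its stand and turn the sunken adjusting screw clockwise with it until the saddle beam is level. Once it is level, put the key back in its stand and lay the shakuhachi joint in both saddles, about midway along the beam. Leave the other things on the desk where they are.

Things in the scene. Friction and masses are not known exactly. Their poses are not given: they have to be found in the camera images.
- pin1_grip (a point): Lock pin 1 (2 to 4 of the four are there; None at the start = absent). Steel shank 10 dia x 48 under a square wooden head 20 x 20 x 44 high. Point: centre of the head, 70 above the foot; z up the pin; x, y square to the head's faces. Stands loosely in bore 1 (13 dia; strip and slide plate over it 38 high), foot on the desk: lift 50 to clear. Bores: a row along the rest's y, 56 apart.
- notch1 (a point): Parking notch of pin 1: slot 14 wide, open to the front (-x) and top, in the rest's front rail (top 52 above the desk), straight in front of bore 1 (53 towards -x). Point: where the head's centre is when the pin hangs there, head's underside on the rail (74 above the desk); axes are the rest's. The slot runs from 12 in front of the point to 7 behind it.
- pin2_grip (a point): Lock pin 2 (2 to 4 of the four are there; None at the start = absent). Steel shank 10 dia x 48 under a square wooden head 20 x 20 x 44 high. Point: centre of the head, 70 above the foot; z up the pin; x, y square to the head's faces. Stands loosely in bore 2 (13 dia; strip and slide plate over it 38 high), foot on the desk: lift 50 to clear. Bores: a row along the rest's y, 56 apart.
- notch2 (a point): Parking notch of pin 2: slot 14 wide, open to the front (-x) and top, in the rest's front rail (top 52 above the desk), straight in front of bore 2 (53 towards -x). Point: where the head's centre is when the pin hangs there, head's underside on the rail (74 above the desk); axes are the rest's. The slot runs from 12 in front of the point to 7 behind it.
- pin3_grip (a point): Lock pin 3 (2 to 4 of the four are there; None at the start = absent). Steel shank 10 dia x 48 under a square wooden head 20 x 20 x 44 high. Point: centre of the head, 70 above the foot; z up the pin; x, y square to the head's faces. Stands loosely in bore 3 (13 dia; strip and slide plate over it 38 high), foot on the desk: lift 50 to clear. Bores: a row along the rest's y, 56 apart.
- notch3 (a point): Parking notch of pin 3: slot 14 wide, open to the front (-x) and top, in the rest's front rail (top 52 above the desk), straight in front of bore 3 (53 towards -x). Point: where the head's centre is when the pin hangs there, head's underside on the rail (74 above the desk); axes are the rest's. The slot runs from 12 in front of the point to 7 behind it.
- pin4_grip (a point): Lock pin 4 (2 to 4 of the four are there; None at the start = absent). Steel shank 10 dia x 48 under a square wooden head 20 x 20 x 44 high. Point: centre of the head, 70 above the foot; z up the pin; x, y square to the head's faces. Stands loosely in bore 4 (13 dia; strip and slide plate over it 38 high), foot on the desk: lift 50 to clear. Bores: a row along the rest's y, 56 apart.
- notch4 (a point): Parking notch of pin 4: slot 14 wide, open to the front (-x) and top, in the rest's front rail (top 52 above the desk), straight in front of bore 4 (53 towards -x). Point: where the head's centre is when the pin hangs there, head's underside on the rail (74 above the desk); axes are the rest's. The slot runs from 12 in front of the point to 7 behind it.
- socket (a point): Adjusting screw: floor centre of its square socket, 16.5 across flats, 14 deep, at the bottom of a brass funnel whose round mouth (37 dia) is 90 above the desk, floor 31 above the desk, funnel 23 dia at the bottom. x and y are square to the socket's sides and turn with the screw.
- screw (a joint): Angle of the adjusting screw (rad): 0 as found (beam tilted 0.24 rad), grows clockwise seen from above; the beam is level at 2.4, hard stop at 2.45. About 0.2 N m of friction; stays where it is left. Any lock pin still in its bore blocks it after about 0.3. Key and socket are square, so the key can be lifted out and set in again a quarter turn back for a second bite.
- seat (a point): Tilting beam with two U-shaped wooden saddles, 75 either side of its middle. Point: where the flute joint's centre is when it lies midway in both saddles; y along the beam (the flute's direction), z up; 112 above the desk when level. Saddle floors 17 under the point, lips rise 4 above it, 40 apart at the floor, flaring; the bare beam between is 24 wide, top 41 below the point.
- key_grip (a point): T-handled key, 122 high, upright in its stand. Point: centre of its wooden cross bar (70 long along x, 14 wide along y, 20 high), 112 above the tip. z up along the shaft.
- key_tip (a point): Bottom centre of the key: a steel tip 14 x 14 square, 18 long, its sides square to the cross bar's; above it a round 12 shaft. With about 0.2 rad of play in the socket.
- key_collar (a point): Underside of the key's brass collar (38 dia, 6 thick), 67 above the tip. It stays above the funnel's mouth (by 8) when the tip is on the socket's floor.
- stand_mouth (a point): Key stand: a fixed dark wooden block 70 x 70 x 70 with an upright round through hole 27 dia. Point: centre of the hole at the top face. The stood key hangs in it with the collar's underside on the top face, at this point; any yaw will do.
- flute_mid (a point): Upper joint of a bamboo shakuhachi, lying on the desk: 250 long in all along y, 34 dia for the 225 from its -y end, then a tenon 25 dia; Point: mid-length, on the axis, 17 above the desk. It may be lifted at this point; either way round in the saddles will do. 0.15 to 0.24 kg.
- horn: Bystander to be left alone: small dark horn utaguchi blank, 35 x 16 x 12.
- mallet: Bystander to be left alone: small iron mallet with a wooden handle, 200 long, lying; origin underneath.
- gauge: Bystander to be left alone: cherry-wood plug gauge, 110 long, 24 thick, lying along its x.
- wax: Bystander to be left alone: tin of wax, 60 dia, 45 high.
- offcut: Bystander to be left alone: bamboo offcut ring standing on end, 38 dia, 60 high.
- brush: Bystander to be left alone: brush, 190 long, lying.
- flute: The same shakuhachi joint; origin at mid-length on its underside.
- key: The same T-handled key; origin at the bottom of its tip.
Things that resemble listed ones, but are neither listed nor needed, are in the scene too. What is shaped like the part that bears pin3_grip but orange is not meant. Of the things that look like the key, take the one that is nearest to the robot's base at the start.

How it is judged:
By the outcome, as a careful person would: the job done as asked, in the order asked, and still so for the second after the job is handed in, with the robot touching nothing.
Of pin1, pin2, pin3, pin4 only 2 to 4 are there at a start; the rules pass over those that are not, and their reading is None.
At some moment in a run one of flute may be knocked a few centimetres aside while the robot is not near it.
It also fails if it takes over 210 s, if anything falls off the work surface, if the arm or the gripper's body presses on something with over 40 N, if the wrist force passes 120 N, or if a joint passes its speed limit or range.

### The arm

A 6-joint arm with a two-finger parallel gripper is mounted at the origin on the work surface. World frame = base frame: x ahead of the robot, y to its left, z up, the work surface at z = 0. Lengths are in m, angles in rad, forces in N, time in s.
With the tool pointing down it reaches from about 0.425 to 0.95 m from the base axis. Payload 3.5 kg.
Tool frame: the origin (TCP) lies midway between the tips of the shut fingers; the grasp point (between the pads) lies 19 mm behind it; z points along the fingers, y is the direction in which the jaws open and shut (so a half turn about z gives the same grasp; the last joint's range is limited). The gripper opens to 85 mm and grips with 20 to 120 N. Pads are 22 mm wide; open, the fingers measure 114 mm over their backs; the gripper's body (76 mm by 85 mm) begins 54 mm behind the grasp point. The pads swing forward as they close: fully open they stand 13 mm farther back than shut.
Start: joints at [-0.15, 0.286, 1.577, -0, 1.279, -0.15], TCP at [0.675, 0, 0.231] pointing down, gripper open.
Joint ranges: [-2.77, 2.77], [-0.9, 2.22], [0.21, 2.48], [-1.53, 4.67], [0.24, 2.81], [-2.84, 2.84]. Speed limits (rad/s): [2.79, 2.79, 3.14, 3.14, 3.14, 3.14].

### API

Orientations are given as a unit quaternion [x, y, z, w].
In Python, from plant import * gives the robot as it stands.
- The arm moves only by the shell command python3 -m jog 'ROWS' [FORCE]. ROWS is a JSON object of lists of equal length, an entry for each row: "travel": the shift along the world's x, y, z in mm, a list of three; "dr": the turn, a rotation vector about the world's x, y, z in degrees, a list of three; "jaw": the closure in counts, from 0 (fully open) to 255 (shut). In form: {"travel": [[x, y, z], ...], "dr": [[wx, wy, wz], ...], "jaw": [jaw, ...]}. A call has 1 to 5 rows; each row shifts and turns the commanded pose from where the row before left it; what a row does not reach is not made up. A row lasts 1/12 s, in which the tool goes at most 41.7 mm and 7.16 degrees, less where a joint would pass 70% of its speed; a pose out of reach is approached as far as the arm can. A call is refused whole if a number of a shift passes 41.7 or a number of a turn 7.16, either way. A call with a gripper value outside its range is refused whole. The fingers move at their own pace and stop on an object; FORCE is the grip in N (left out, the last holds). Time passes only in rows, so rows that do not move let the fingers close. It gives the time, the measured TCP pose, the force and the opening at its end, in the units of the state.
- get_state(): the state, without advancing time (a new reading comes with each control period).
- read_camera(name): name is "scene" or "side" or "wrist"; returns the picture (400x640x3 uint8, red, green, blue); there is no depth.
- camera_info(name): a dict with "K" (3x3 intrinsics, pixels), "k1" (the pictures are not rectified: a ray, as slopes to the right and down, at radius r is drawn at 1 + k1 r^2 times it, then the intrinsics apply), "R" (3x3) and "t" (3): a world point X has camera coordinates R X + t; the wrist camera has in their place "mount" (4x4, takes a point from camera to tool coordinates, whose origin is the TCP and whose axes are the flange's). Camera axes: x right, y down, z forward; pixel columns grow to the right and rows downward; lengths in m; the calibration is good to about 2 mm. A picture is of the moment at which its call begins: read the wrist's pose just before it. camera_info takes no time and is no camera call.
- sign_off(): hands the job in, once; it reports no verdict.
The state is a dict: "time": time; "qpos": joint angles; "dq": joint speeds; "joint_efforts": joint torques, N m; "eef_pos": TCP position; "tcp_rot": TCP orientation; "contact_force": force on the tool from outside, world axes, zero at the start; "wrist_torque": the same for the moment, N m; "opening": opening from 0.0 (shut) to 1.0 (fully open).
Only numpy, scipy, OpenCV 4.12 (cv2) and the standard library are available. Lean on these libraries where they do the work, as an engineer would, in place of code of your own. Each camera call takes 0.05 s, during which the arm holds its last target. There are 200 camera calls.

## Working session

There is one attempt and no reset: what is moved stays moved. The work goes in short steps, Python scripts to look and compute and a shell command to move; the robot and the scene stay as the last step left them, time stands still between calls to the robot, and variables do not carry over. Pictures are saved under pics/ and viewed, about 12 in all and at most 16, crops included, and the job is handed in when it is done.

```bash
ls; mkdir -p pics
cat > h.py <<'E'
from plant import *
import numpy as np, cv2
from scipy.spatial.transform import Rotation as Ro
def cam(n):
    c=camera_info(n); 
    if n=='wrist':
        s=get_state(); M=np.array(c['mount']); R=Ro.from_quat(s['tcp_rot']).as_matrix()
        Rw=R@M[:3,:3]; o=R@M[:3,3]+np.array(s['eef_pos'])
    else:
        Rw=np.array(c['R']).T; o=-Rw@np.array(c['t'])
    return dict(K=np.array(c['K']),k1=c['k1'],Rw=Rw,o=o)
def ray(c,uv):
    K=c['K']; d=np.array([(uv[0]-K[0,2])/K[0,0],(uv[1]-K[1,2])/K[1,1]]); x=d.copy()
    for _ in range(20): x=d/(1+c['k1']*(x@x))
    v=c['Rw']@np.array([x[0],x[1],1]); return c['o'],v/np.linalg.norm(v)
def onz(c,uv,z):
    o,v=ray(c,uv); return o+v*(z-o[2])/v[2]
def tri(c1,u1,c2,u2):
    o1,a=ray(c1,u1); o2,b=ray(c2,u2)
    s=np.linalg.lstsq(np.c_[a,-b],o2-o1,rcond=None)[0]
    p,q=o1+a*s[0],o2+b*s[1]; return (p+q)/2,np.linalg.norm(p-q)
def proj(c,X):
    p=c['Rw'].T@(np.array(X)-c['o']); x=p[:2]/p[2]; x=x*(1+c['k1']*(x@x))
    return c['K'][:2,:2]@x+c['K'][:2,2]
def snap(n,name=None):
    c=cam(n); im=np.array(read_camera(n))
    if name: cv2.imwrite('pics/'+name+'.png',im[...,::-1])
    return c,im
E
python3 - <<'E'
from h import *
import pickle
d={n:snap(n,n+'0') for n in('scene','side','wrist')}
pickle.dump(d,open('d0.pkl','wb'))
print(get_state())
for n in d: print(n,d[n][0])
E
```

```text
pics
{'time': 0.15, 'qpos': array([-1.50004283e-01,  2.87026777e-01,  1.57787516e+00,  1.78059036e-05,
        1.27856787e+00, -1.49980256e-01]), 'dq': array([-2.73978689e-05, -2.77851994e-03, -5.62311289e-03,  2.29186771e-04,
        1.00026877e-04,  3.02322692e-05]), 'joint_efforts': array([ 7.91554030e-04, -4.06602967e+01, -2.93140125e+01, -8.94972595e-05,
        3.96185191e-03, -2.97825103e-06]), 'eef_pos': array([6.74482890e-01, 1.09156828e-04, 2.30203185e-01]), 'tcp_rot': array([ 7.07116784e-01,  7.07096156e-01, -5.50190763e-04, -7.60455562e-04]), 'contact_force': array([ 0.78461527, -0.91434792,  0.10290586]), 'wrist_torque': array([ 0.02024162, -0.04732677,  0.01434115]), 'opening': 0.9995764087049555}
scene {'K': array([[441.1971516 ,   0.        , 311.4349205 ],
       [  0.        , 441.1971516 , 198.74976134],
       [  0.        ,   0.        ,   1.        ]]), 'k1': 0.013181004932116153, 'Rw': array([[-0.22214128,  0.7951719 , -0.56422948],
       [ 0.97500464,  0.17856443, -0.13221457],
       [-0.00438199, -0.57949668, -0.81496282]]), 'o': array([1.27983824, 0.21597801, 1.10072801])}
side {'K': array([[442.52949282,   0.        , 315.26324163],
       [  0.        , 442.52949282, 202.26488772],
       [  0.        ,   0.        ,   1.        ]]), 'k1': -0.07206023496996293, 'Rw': array([[ 0.76323535, -0.33505879,  0.5524558 ],
       [-0.64597961, -0.41356449,  0.64161886],
       [ 0.01349607, -0.84658137, -0.53208819]]), 'o': array([-0.16007604, -0.75221705,  0.75995036])}
wrist {'K': array([[292.36065898,   0.        , 315.05906548],
       [  0.        , 292.36065898, 198.1455435 ],
       [  0.        ,   0.        ,   1.        ]]), 'k1': 0.0028156446970294237, 'Rw': array([[ 9.99994365e-01,  1.82479994e-04, -3.35198954e-03],
       [-8.04401315e-04, -9.56405169e-01, -2.92041959e-01],
       [-3.25915194e-03,  2.92043010e-01, -9.56399633e-01]]), 'o': array([0.67430939, 0.07505294, 0.37160256])}
```

View pics/scene0.png

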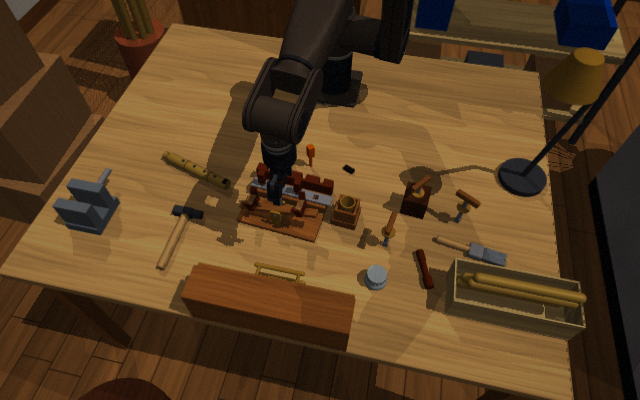

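View pics/side0.png

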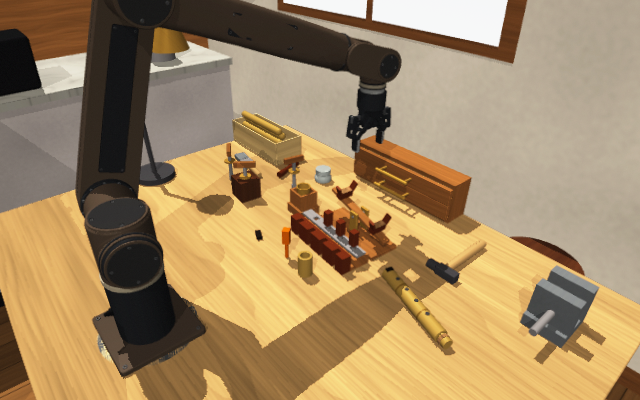

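Scene view: rest at about (285,210), funnel (347,207), stand with a key (415,195), other key-like things at (462,203) and (388,230), flute (197,168), orange pin (311,153). Enlarging now.

Run:
```python
import cv2,numpy as np
a=cv2.imread('pics/scene0.png')[140:260,230:490]
b=cv2.imread('pics/side0.png')[135:285,220:420]
a=cv2.resize(a,None,fx=3,fy=3,interpolation=cv2.INTER_CUBIC)[:, :780]
cv2.imwrite('pics/c1.png',a)
cv2.imwrite('pics/c2.png',cv2.resize(b,None,fx=4,fy=4,interpolation=cv2.INTER_CUBIC))
```

```text
(no output)
```

View pics/c1.png

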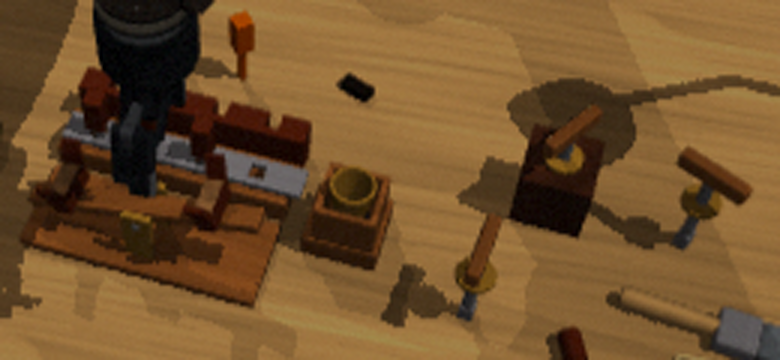

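View pics/c2.png

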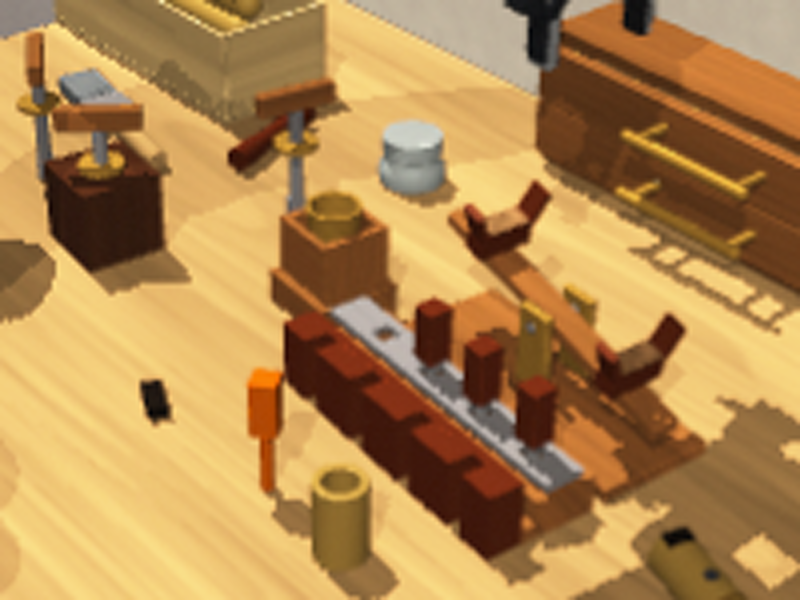

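View pics/wrist0.png

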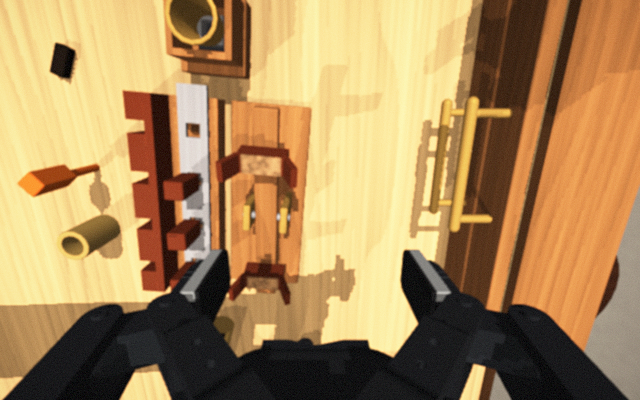

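Wrist view: three pin heads at about (183,186), (183,234), (185,272), an empty bore at (193,130), so pins 1–3 are there. The orange pin at (60,180) is a decoy. Three key-like things: (415,190) in the dark stand, (462,203) and (388,228), both outside it. I'll get rough positions from scene and side, then move to a second wrist view.

```bash
python3 -m jog '{"travel":[[-25,-12,8],[-25,-12,8],[-25,-12,8],[-25,-12,8],[-25,-12,8]],"dr":[[0,0,0],[0,0,0],[0,0,0],[0,0,0],[0,0,0]],"jaw":[0,0,0,0,0]}'
python3 - <<'E'
from h import *
import pickle
d=pickle.load(open('d0.pkl','rb')); S,s=d['scene'][0],d['side'][0]
# crops: scene = 230+u/3,140+v/3 ; side = 220+u/4,135+v/4
f=lambda u,v:(230+u/3,140+v/3); g=lambda u,v:(220+u/4,135+v/4)
for n,a,b in [('key stand bar',f(576,129),g(98,117)),('stand collar',f(566,157),g(100,165)),('key B bar',f(481,247),g(295,96)),('key C bar',f(715,175),g(35,60)),
 ('funnel mouth',f(353,188),g(335,212)),('bore4',f(258,171),g(384,332)),('stand top c',f(566,160),g(103,165))]:
    print(n,*[np.round(x,3) for x in tri(S,a,s,b)])
d['wrist1']=snap('wrist','wrist1'); pickle.dump(d,open('d0.pkl','wb'))
E
```

```text
time: 0.57
eef_pos: [0.5486, -0.0602, 0.2711]
tcp_rot: [0.707, 0.707, -0.0, -0.0]
contact_force: [-0.8, -1.6, 1.3]
opening: 1.005
key stand bar [0.481 0.344 0.116] 0.008
stand collar [0.48  0.344 0.072] 0.005
key B bar [0.627 0.275 0.114] 0.004
key C bar [0.501 0.473 0.111] 0.005
funnel mouth [0.568 0.151 0.083] 0.005
bore4 [0.536 0.054 0.037] 0.003
stand top c [0.483 0.344 0.071] 0.006
```

View pics/wrist1.png

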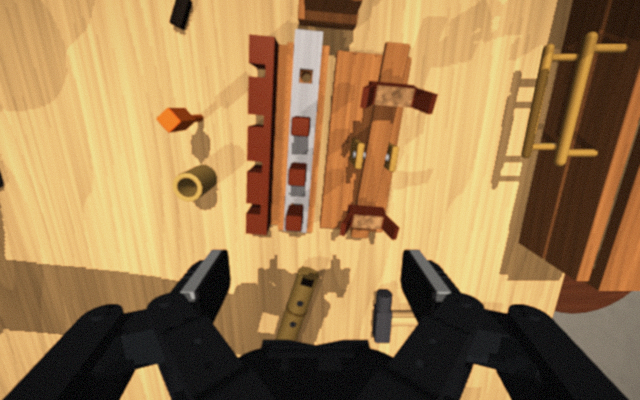

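Key distances from the base: stand key (0.48,0.34) 0.59 m, B 0.69 m, C 0.69 m. So the one in the stand is meant, and it also fits "upright in its stand". Next I'll measure pins, bore and notches from both wrist views.

Run:
```python
from h import *
import pickle
d=pickle.load(open('d0.pkl','rb'))
for n,rs in (('wrist0',None),('wrist1',None)):
    im=d['wrist' if n=='wrist0' else n][1]
    m=((im[...,0]>1.9*im[...,1])&(im[...,0]>50)).astype(np.uint8); m[250:]=0
    k,l,st,ce=cv2.connectedComponentsWithStats(m)
    for i in range(1,k):
        if st[i,4]>40: print(n,st[i],ce[i].round(1))
im=d['wrist1'][1]; a=im[20:245,235:445]
cv2.imwrite('pics/c3.png',cv2.resize(a,None,fx=2.6,fy=2.6,interpolation=cv2.INTER_CUBIC)[...,::-1])
```

```text
wrist0 [ 124   92   39  158 3519] [144.8 169.7]
wrist0 [ 216  145   81   44 1294] [256.3 163. ]
wrist0 [ 30 165  69  31 879] [ 58.  176.7]
wrist0 [162 174  36  32 603] [175.5 186.7]
wrist0 [165 220  34  30 609] [179.2 234.9]
wrist1 [ 247   36   29  199 4049] [260.3 133.2]
wrist1 [360  81  54  28 396] [374.2  92.2]
wrist1 [411  88  26  25 402] [423.3 100.4]
wrist1 [168 109  34  23 397] [182.4 118.7]
wrist1 [292 117  17  19 292] [300.1 126.2]
wrist1 [289 164  16  22 319] [296.9 174.4]
wrist1 [286 205  16  26 358] [294.  218.1]
wrist1 [340 204  58  35 704] [368.1 218.2]
```

View pics/c3.png

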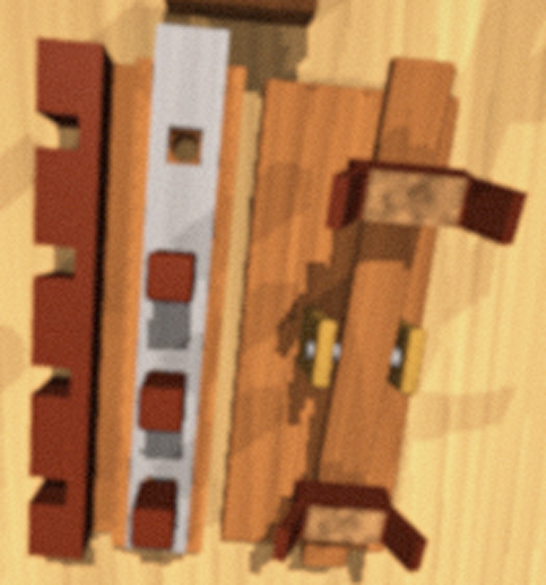

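Run:
```python
from h import *
import pickle
d=pickle.load(open('d0.pkl','rb')); c=d['wrist1'][0]; f=lambda u,v:(235+u/2.6,20+v/2.6)
for n,p,z in [('p3',(172,275),.092),('p2',(162,404),.092),('p1',(154,522),.092),('b4',(184,146),.038),
 ('rail far back',(105,42),.052),('rail near back',(92,555),.052),('rail far fr',(38,38),.052),('rail near fr',(30,555),.052),
 ('n4',(52,133),.052),('n3',(48,260),.052),('n2',(48,382),.052),('n1',(48,492),.052),('plate far L',(155,27),.038),('plate near L',(127,545),.038),('sadF',(415,195),.09),('sadN',(343,523),.1)]:
    print(n,onz(c,f(*p),z).round(4))
w0=d['wrist'][0]
print(tri(c,f(184,146),w0,(193,130)))
```

```text
p3 [ 0.5328 -0.0025  0.092 ]
p2 [ 0.5277 -0.0566  0.092 ]
p1 [ 0.5231 -0.111   0.092 ]
b4 [0.5364 0.0518 0.038 ]
rail far back [0.5038 0.0913 0.052 ]
rail near back [ 0.4876 -0.1449  0.052 ]
rail far fr [0.4755 0.0928 0.052 ]
rail near fr [ 0.4556 -0.1449  0.052 ]
n4 [0.4791 0.0557 0.052 ]
n3 [0.474 0.002 0.052]
n2 [ 0.4705 -0.0547  0.052 ]
n1 [ 0.467  -0.1106  0.052 ]
plate far L [0.5242 0.1001 0.038 ]
plate near L [ 0.5041 -0.1453  0.038 ]
sadF [0.6303 0.0284 0.09  ]
sadN [ 0.6069 -0.1083  0.1   ]
(array([0.53628752, 0.0522319 , 0.03566825]), np.float64(0.0004186487857405652))
```

```bash
python3 -m jog '{"travel":[[-5,1,-28],[-5,1,-28],[-5,1,-28],[-5,1,-28],[-1,0,-19]],"dr":[[0,0,-1],[0,0,-1],[0,0,-1],[0,0,-1],[0,0,-0.6]],"jaw":[110,110,110,110,110]}'
python3 -m jog '{"travel":[[0,0,0],[0,0,0],[0,0,0]],"dr":[[0,0,0],[0,0,0],[0,0,0]],"jaw":[110,110,110]}'
python3 - <<'E'
from h import *
c,im=snap('wrist','wrist2')
import pickle; pickle.dump((c,im),open('w2.pkl','wb'))
print(get_state()['opening'], [ (n,proj(c,p).round(1)) for n,p in dict(p1=(.5231,-.111,.092),p2=(.5277,-.0566,.092),p3=(.5328,-.0025,.092)).items()])
E
```

```text
time: 1.03
eef_pos: [0.5266, -0.0553, 0.1371]
tcp_rot: [0.735, 0.678, -0.001, -0.002]
contact_force: [0.0, 0.3, -0.6]
opening: 0.565
time: 1.28
eef_pos: [0.5301, -0.0563, 0.1418]
tcp_rot: [0.735, 0.678, 0.001, 0.001]
contact_force: [-0.1, -0.3, 0.5]
opening: 0.571
0.5656452801717663 [('p1', array([312.5, 288.7])), ('p2', array([312.6, 221.3])), ('p3', array([313.5, 142.9]))]
```

View pics/wrist2.png

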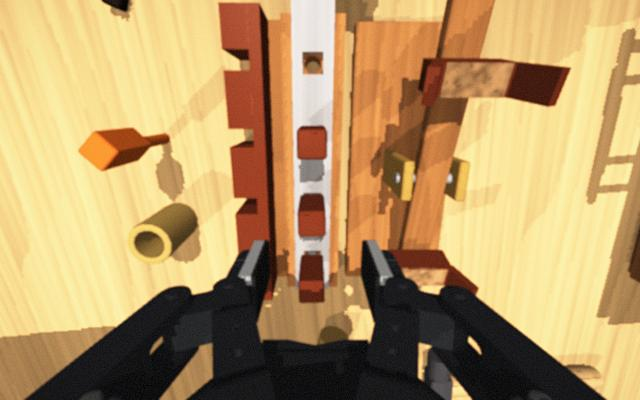

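Pins sit where predicted to about 1 mm (heads at (312,142), (312,220), (311,288)). Descending on pin 2 and gripping.

```bash
python3 -m jog '{"travel":[[-2,0,-20],[0,0,-20],[0,0,-20],[0,0,-12],[0,0,-8]],"dr":[[0,0,0],[0,0,0],[0,0,0],[0,0,0],[0,0,0]],"jaw":[110,110,110,110,110]}' 40
python3 -m jog '{"travel":[[0,0,0],[0,0,0],[0,0,0],[0,0,0],[0,0,0]],"dr":[[0,0,0],[0,0,0],[0,0,0],[0,0,0],[0,0,0]],"jaw":[255,255,255,255,255]}'
python3 -m jog '{"travel":[[0,0,0],[0,0,0],[0,0,0],[0,0,0],[0,0,0]],"dr":[[0,0,0],[0,0,0],[0,0,0],[0,0,0],[0,0,0]],"jaw":[255,255,255,255,255]}'
python3 -m jog '{"travel":[[0,0,8],[0,0,12],[0,0,14],[0,0,14],[0,0,8]],"dr":[[0,0,0],[0,0,0],[0,0,0],[0,0,0],[0,0,0]],"jaw":[255,255,255,255,255]}'
python3 -m jog '{"travel":[[0,0,0],[0,0,0],[0,0,0]],"dr":[[0,0,0],[0,0,0],[0,0,0]],"jaw":[255,255,255]}'
python3 - <<'E'
from h import *
snap('wrist','wrist3')
E
```

```text
time: 1.75
eef_pos: [0.5274, -0.0561, 0.0602]
tcp_rot: [0.735, 0.678, 0.0, 0.0]
contact_force: [-0.6, -0.3, -0.4]
opening: 0.567
time: 2.17
eef_pos: [0.5279, -0.0562, 0.0616]
tcp_rot: [0.735, 0.678, 0.001, 0.001]
contact_force: [-0.1, 0.8, 1.8]
opening: 0.226
time: 2.58
eef_pos: [0.528, -0.0563, 0.0615]
tcp_rot: [0.735, 0.678, 0.001, 0.001]
contact_force: [-0.2, 0.5, 5.0]
opening: 0.226
time: 3.0
eef_pos: [0.5274, -0.0561, 0.1184]
tcp_rot: [0.735, 0.678, 0.0, 0.001]
contact_force: [0.2, 1.1, -0.5]
opening: 0.227
time: 3.25
eef_pos: [0.5263, -0.0558, 0.1156]
tcp_rot: [0.735, 0.678, -0.0, -0.001]
contact_force: [-0.2, 0.1, 0.1]
opening: 0.227
```

View pics/wrist3.png

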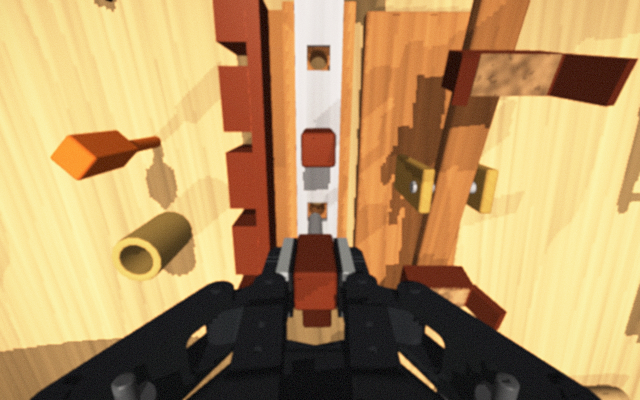

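Pin 2 is lifted squarely between the pads, its shank visible at (315,220). I'll measure the slots' top edges from a profile along the rail.

Run:
```python
from h import *
import pickle
c,im=pickle.load(open('w2.pkl','rb'))
for u in (234,244):
    p=im[20:270,u-1:u+2].mean(1).round().astype(int)
    print(u,[(20+i,*p[i][:2]) for i in range(0,250) if 26<i<60 or 90<i<128 or 155<i<200][::2])
im3=cv2.imread('pics/wrist3.png')
b=np.hstack([cv2.resize(im[0:300,200:340,::-1],None,fx=2,fy=2,interpolation=cv2.INTER_CUBIC),cv2.resize(im3[0:300,200:340],None,fx=2,fy=2,interpolation=cv2.INTER_CUBIC)])
cv2.imwrite('pics/c4.png',b)
```

```text
234 [(47, np.int64(168), np.int64(74)), (49, np.int64(107), np.int64(46)), (51, np.int64(45), np.int64(16)), (53, np.int64(45), np.int64(17)), (55, np.int64(94), np.int64(60)), (57, np.int64(230), np.int64(181)), (59, np.int64(253), np.int64(230)), (61, np.int64(251), np.int64(228)), (63, np.int64(251), np.int64(227)), (65, np.int64(251), np.int64(227)), (67, np.int64(251), np.int64(229)), (69, np.int64(248), np.int64(210)), (71, np.int64(189), np.int64(103)), (73, np.int64(167), np.int64(71)), (75, np.int64(168), np.int64(72)), (77, np.int64(166), np.int64(71)), (79, np.int64(170), np.int64(71)), (112, np.int64(163), np.int64(67)), (114, np.int64(163), np.int64(68)), (116, np.int64(165), np.int64(70)), (118, np.int64(163), np.int64(70)), (120, np.int64(161), np.int64(67)), (122, np.int64(164), np.int64(68)), (124, np.int64(159), np.int64(65)), (126, np.int64(159), np.int64(64)), (128, np.int64(208), np.int64(128)), (130, np.int64(251), np.int64(224)), (132, np.int64(251), np.int64(228)), (134, np.int64(250), np.int64(226)), (136, np.int64(251), np.int64(228)), (138, np.int64(250), n
[... 2307 characters left out ...]
3), np.int64(65)), (182, np.int64(161), np.int64(64)), (184, np.int64(163), np.int64(65)), (186, np.int64(161), np.int64(64)), (188, np.int64(162), np.int64(65)), (190, np.int64(160), np.int64(62)), (192, np.int64(162), np.int64(66)), (194, np.int64(159), np.int64(63)), (196, np.int64(165), np.int64(70)), (198, np.int64(237), np.int64(176)), (200, np.int64(245), np.int64(210)), (202, np.int64(172), np.int64(129)), (204, np.int64(98), np.int64(55)), (206, np.int64(82), np.int64(30)), (208, np.int64(87), np.int64(35)), (210, np.int64(83), np.int64(32)), (212, np.int64(89), np.int64(36)), (214, np.int64(138), np.int64(54)), (216, np.int64(160), np.int64(64)), (218, np.int64(163), np.int64(68))]
```

View pics/c4.png

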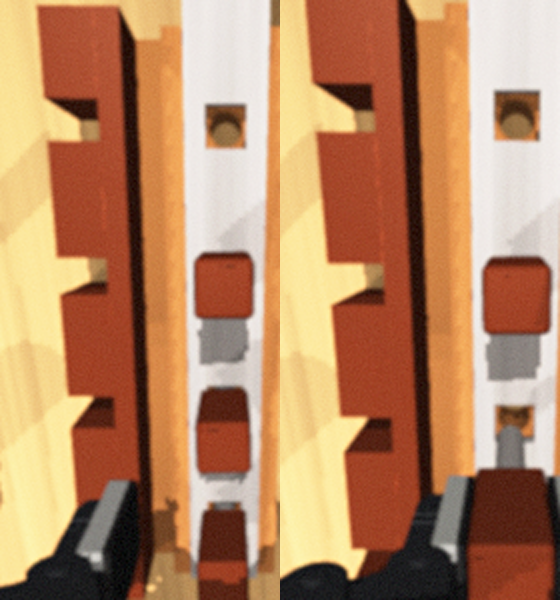

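Run:
```python
from h import *
import pickle
c,im=pickle.load(open('w2.pkl','rb'))
for n,(a,b) in dict(n4=(49,70.5),n3=(127.7,147),n2=(197.3,214)).items():
    print(n,onz(c,(244,a),.052).round(4),onz(c,(244,b),.052).round(4))
print('railback',onz(c,(200+120/2,5),.052),onz(c,(200+148/2,480/2),.052))
print('plateL',onz(c,(200+182/2,5),.038),onz(c,(200+186/2,570/2),.038))
print('b4',onz(c,(200+225/2,126/2),.038),'p3',onz(c,(200+224/2,288/2),.092),'p2',onz(c,(200+224/2,447/2),.092))
print('slot4 back',onz(c,(200+99/2,120/2),.052),'slot3 back',onz(c,(200+107/2,270/2),.052),'slot2',onz(c,(200+114/2,410/2),.052))
```

```text
n4 [0.4882 0.0632 0.052 ] [0.4861 0.0492 0.052 ]
n3 [0.4799 0.0089 0.052 ] [ 0.4777 -0.0057  0.052 ]
n2 [ 0.4714 -0.0466  0.052 ] [ 0.4692 -0.0611  0.052 ]
railback [0.50335674 0.0893861  0.052     ] [ 0.49140345 -0.08692308  0.052     ]
plateL [0.52394055 0.09186477 0.038     ] [ 0.50124093 -0.14197873  0.038     ]
b4 [0.53633986 0.05205713 0.038     ] p3 [ 0.53179446 -0.0031295   0.092     ] p2 [ 0.52716047 -0.058244    0.092     ]
slot4 back [0.49110087 0.05577568 0.052     ] slot3 back [0.48640623 0.00287577 0.052     ] slot2 [ 0.48117214 -0.05408818  0.052     ]
```

Run:
```python
from h import *
c=cam('wrist'); s=get_state(); print(s['eef_pos'],s['time'])
im=cv2.imread('pics/wrist3.png')[...,::-1]
print([(v,*im[v,313:318].mean(0).round().astype(int)) for v in range(205,335,3)])
z=.092+s['eef_pos'][2]-.0615
for v in (271,309): print(v,onz(c,(315,v),z).round(4))
for v in (211,236): print('shank',v, onz(c,(314,v),z-.092).round(4))
```

```text
[ 0.52612131 -0.05571285  0.11528498] 3.3
[(205, np.int64(94), np.int64(60), np.int64(31)), (208, np.int64(115), np.int64(69), np.int64(38)), (211, np.int64(129), np.int64(81), np.int64(48)), (214, np.int64(124), np.int64(117), np.int64(111)), (217, np.int64(123), np.int64(117), np.int64(112)), (220, np.int64(125), np.int64(118), np.int64(115)), (223, np.int64(124), np.int64(118), np.int64(113)), (226, np.int64(125), np.int64(118), np.int64(114)), (229, np.int64(125), np.int64(118), np.int64(115)), (232, np.int64(122), np.int64(115), np.int64(111)), (235, np.int64(86), np.int64(38), np.int64(23)), (238, np.int64(86), np.int64(35), np.int64(18)), (241, np.int64(84), np.int64(34), np.int64(18)), (244, np.int64(86), np.int64(35), np.int64(21)), (247, np.int64(86), np.int64(34), np.int64(20)), (250, np.int64(85), np.int64(34), np.int64(20)), (253, np.int64(83), np.int64(32), np.int64(16)), (256, np.int64(87), np.int64(34), np.int64(20)), (259, np.int64(87), np.int64(34), np.int64(20)), (262, np.int64(87), np.int64(36), np.int64(21)), (265, np.int64(86), np.int64(34), np.int64(20)), (268,
[... 571 characters left out ...]
4(63), np.int64(35)), (304, np.int64(154), np.int64(62), np.int64(35)), (307, np.int64(154), np.int64(60), np.int64(34)), (310, np.int64(97), np.int64(40), np.int64(22)), (313, np.int64(90), np.int64(36), np.int64(22)), (316, np.int64(89), np.int64(36), np.int64(21)), (319, np.int64(90), np.int64(36), np.int64(21)), (322, np.int64(88), np.int64(36), np.int64(18)), (325, np.int64(85), np.int64(33), np.int64(17)), (328, np.int64(164), np.int64(123), np.int64(75)), (331, np.int64(177), np.int64(135), np.int64(85)), (334, np.int64(179), np.int64(138), np.int64(87))]
271 [ 0.5262 -0.0474  0.1458]
309 [ 0.5247 -0.0667  0.1458]
shank 211 [ 0.5247 -0.0526  0.0538]
shank 236 [ 0.5231 -0.0725  0.0538]
```

```bash
python3 -m jog '{"travel":[[0,0,8],[-13,1,0],[-13,1,0],[-13,1,0],[-13,0,0]],"dr":[[0,0,0],[0,0,0],[0,0,0],[0,0,0],[0,0,0]],"jaw":[255,255,255,255,255]}'
python3 -m jog '{"travel":[[0,0,0],[0,0,0],[0,0,-6],[0,0,-6],[0,0,-6]],"dr":[[0,0,0],[0,0,0],[0,0,0],[0,0,0],[0,0,0]],"jaw":[255,255,255,255,255]}'
python3 -m jog '{"travel":[[0,0,0],[0,0,0]],"dr":[[0,0,0],[0,0,0]],"jaw":[255,255]}'
python3 - <<'E'
from h import *
snap('wrist','wrist4')
E
```

```text
time: 3.72
eef_pos: [0.4742, -0.0527, 0.1242]
tcp_rot: [0.735, 0.678, -0.0, -0.0]
contact_force: [-0.3, 0.1, -0.9]
opening: 0.227
time: 4.13
eef_pos: [0.4755, -0.053, 0.1057]
tcp_rot: [0.735, 0.678, 0.0, 0.0]
contact_force: [-1.2, 0.5, 0.4]
opening: 0.225
time: 4.3
eef_pos: [0.4747, -0.0528, 0.1053]
tcp_rot: [0.735, 0.678, -0.0, -0.001]
contact_force: [0.4, 0.3, -0.3]
opening: 0.226
```

```bash
python3 -m jog '{"travel":[[0,0,-9],[0,0,-10],[0,0,-10],[0,0,-6],[0,0,-3]],"dr":[[0,0,0],[0,0,0],[0,0,0],[0,0,0],[0,0,0]],"jaw":[255,255,255,255,255]}'
python3 -m jog '{"travel":[[0,0,0],[0,0,0]],"dr":[[0,0,0],[0,0,0]],"jaw":[255,255]}'
python3 -m jog '{"travel":[[0,0,0],[0,0,0],[0,0,0],[0,0,0]],"dr":[[0,0,0],[0,0,0],[0,0,0],[0,0,0]],"jaw":[110,110,110,110]}'
python3 -m jog '{"travel":[[0,0,10],[0,0,20],[0,0,25],[0,0,20],[0,0,0]],"dr":[[0,0,0],[0,0,0],[0,0,0],[0,0,0],[0,0,0]],"jaw":[110,110,110,110,110]}'
python3 -m jog '{"travel":[[13,14,0],[13,14,0],[13,14,0],[13,9,0],[0,0,0]],"dr":[[0,0,0],[0,0,0],[0,0,0],[0,0,0],[0,0,0]],"jaw":[110,110,110,110,110]}'
python3 -m jog '{"travel":[[0,0,0],[0,0,0]],"dr":[[0,0,0],[0,0,0]],"jaw":[110,110]}'
python3 - <<'E'
from h import *
c,im=snap('wrist','wrist5')
import pickle; pickle.dump((c,im),open('w5.pkl','wb'))
print(c['o'],get_state()['eef_pos'])
E
```

```text
time: 4.77
eef_pos: [0.4738, -0.0526, 0.0664]
tcp_rot: [0.735, 0.678, -0.001, -0.001]
contact_force: [-0.6, 0.2, -0.5]
opening: 0.229
time: 4.93
eef_pos: [0.4749, -0.0529, 0.0681]
tcp_rot: [0.735, 0.678, -0.0, -0.0]
contact_force: [1.4, 1.1, -0.3]
opening: 0.229
time: 5.27
eef_pos: [0.4754, -0.0531, 0.0688]
tcp_rot: [0.735, 0.678, 0.0, 0.0]
contact_force: [-0.5, -0.2, -0.6]
opening: 0.57
time: 5.68
eef_pos: [0.4782, -0.054, 0.1491]
tcp_rot: [0.735, 0.678, 0.002, 0.004]
contact_force: [0.5, -0.6, 0.5]
opening: 0.57
time: 6.1
eef_pos: [0.5284, -0.0008, 0.1435]
tcp_rot: [0.734, 0.679, 0.001, 0.0]
contact_force: [-0.8, -0.8, 1.1]
opening: 0.568
time: 6.27
eef_pos: [0.5262, -0.0022, 0.1429]
tcp_rot: [0.735, 0.678, -0.0, -0.0]
contact_force: [-0.0, 0.4, -0.5]
opening: 0.565
[0.5320137  0.07260534 0.28440354] [ 0.52617372 -0.00229938  0.14293905]
```

View pics/wrist5.png

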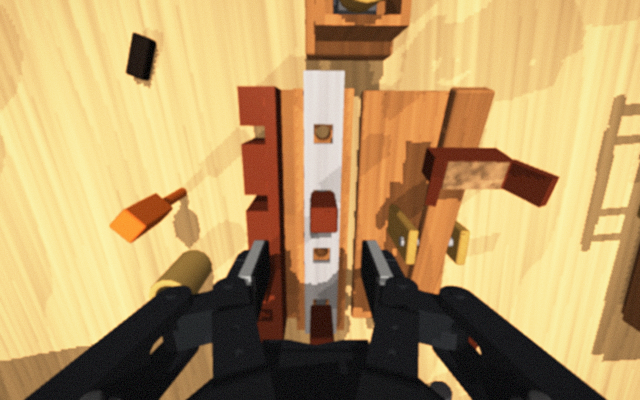

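Bore 2 at (322,253) is now empty; pin 3's head is at (323,213). Measuring pin 3's top face numerically.

Run:
```python
from h import *
import pickle
c,im=pickle.load(open('w5.pkl','rb'))
print([(v,*im[v,321:325].mean(0).round().astype(int)[:2].tolist()) for v in range(185,240,2)])
print([(u,*im[218:224,u].mean(0).round().astype(int)[:2].tolist()) for u in range(302,346,2)])
```

```text
[(185, 199, 190), (187, 200, 190), (189, 176, 168), (191, 92, 75), (193, 80, 30), (195, 83, 32), (197, 86, 35), (199, 81, 29), (201, 82, 32), (203, 83, 34), (205, 86, 34), (207, 114, 45), (209, 152, 60), (211, 155, 62), (213, 158, 63), (215, 156, 62), (217, 154, 60), (219, 156, 64), (221, 154, 60), (223, 157, 64), (225, 154, 64), (227, 155, 62), (229, 154, 61), (231, 143, 62), (233, 129, 110), (235, 133, 126), (237, 183, 174), (239, 224, 214)]
[(302, 219, 138), (304, 211, 171), (306, 206, 197), (308, 197, 188), (310, 144, 103), (312, 151, 59), (314, 159, 64), (316, 156, 62), (318, 156, 62), (320, 156, 64), (322, 154, 61), (324, 156, 62), (326, 158, 63), (328, 156, 61), (330, 155, 59), (332, 156, 61), (334, 155, 61), (336, 140, 74), (338, 202, 183), (340, 222, 164), (342, 214, 135), (344, 222, 139)]
```

Run:
```python
from h import *
import pickle
c,im=pickle.load(open('w5.pkl','rb'))
print(onz(c,(323.3,219.5),.092), onz(c,(323.3,207),.092)[1]-onz(c,(323.3,232),.092)[1])
```

```text
[ 0.53128996 -0.00216457  0.092     ] 0.01877649363819564
```

```bash
python3 -m jog '{"travel":[[5,0,-21],[0,0,-20],[0,0,-20],[0,0,-12],[0,0,-8]],"dr":[[0,0,0],[0,0,0],[0,0,0],[0,0,0],[0,0,0]],"jaw":[110,110,110,110,110]}' 40
python3 -m jog '{"travel":[[0,0,0],[0,0,0],[0,0,0],[0,0,0],[0,0,0]],"dr":[[0,0,0],[0,0,0],[0,0,0],[0,0,0],[0,0,0]],"jaw":[110,255,255,255,255]}'
python3 -m jog '{"travel":[[0,0,0],[0,0,0],[0,0,0],[0,0,0]],"dr":[[0,0,0],[0,0,0],[0,0,0],[0,0,0]],"jaw":[255,255,255,255]}'
python3 -m jog '{"travel":[[0,0,8],[0,0,14],[0,0,16],[0,0,16],[0,0,10]],"dr":[[0,0,0],[0,0,0],[0,0,0],[0,0,0],[0,0,0]],"jaw":[255,255,255,255,255]}'
python3 -m jog '{"travel":[[0,0,0],[0,0,0],[0,0,0]],"dr":[[0,0,0],[0,0,0],[0,0,0]],"jaw":[255,255,255]}'
python3 - <<'E'
from h import *
c,im=snap('wrist','wrist6'); s=get_state(); print(s['eef_pos'])
print([(v,*im[v,313:318].mean(0).round().astype(int)[:2].tolist()) for v in range(225,335,3)])
z=.092+s['eef_pos'][2]-.062
for v in (271,309): print(v,onz(c,(315,v),z).round(4))
E
```

```text
time: 6.73
eef_pos: [0.5304, -0.0023, 0.0605]
tcp_rot: [0.735, 0.678, -0.001, -0.001]
contact_force: [0.4, 0.3, -0.3]
opening: 0.566
time: 7.15
eef_pos: [0.5331, -0.0022, 0.0638]
tcp_rot: [0.735, 0.678, 0.001, 0.001]
contact_force: [0.8, -0.7, 2.1]
opening: 0.227
time: 7.48
eef_pos: [0.5331, -0.0022, 0.0637]
tcp_rot: [0.735, 0.678, 0.001, 0.001]
contact_force: [-0.9, 0.7, 5.1]
opening: 0.228
time: 7.9
eef_pos: [0.5322, -0.0019, 0.1278]
tcp_rot: [0.735, 0.678, 0.0, 0.0]
contact_force: [0.5, 0.1, -0.8]
opening: 0.227
time: 8.15
eef_pos: [0.5311, -0.0018, 0.1252]
tcp_rot: [0.735, 0.678, -0.001, -0.001]
contact_force: [0.7, -0.2, 0.5]
opening: 0.222
[ 0.53100693 -0.00178535  0.12494089]
[(225, 122, 118), (228, 119, 106), (231, 84, 34), (234, 85, 33), (237, 84, 34), (240, 83, 31), (243, 84, 33), (246, 83, 30), (249, 84, 34), (252, 87, 34), (255, 86, 33), (258, 84, 32), (261, 85, 33), (264, 89, 35), (267, 136, 54), (270, 141, 57), (273, 132, 51), (276, 139, 54), (279, 137, 53), (282, 135, 53), (285, 138, 54), (288, 146, 57), (291, 155, 62), (294, 156, 64), (297, 154, 61), (300, 153, 59), (303, 124, 84), (306, 108, 104), (309, 113, 106), (312, 82, 78), (315, 74, 70), (318, 60, 44), (321, 49, 20), (324, 49, 20), (327, 50, 20), (330, 47, 17), (333, 50, 22)]
271 [0.5312 0.006  0.1549]
309 [ 0.5296 -0.0134  0.1549]
```

Run:
```python
from h import *
import pickle
s=get_state();c=cam('wrist'); im=cv2.imread('pics/wrist6.png')[...,::-1]
c5,im5=pickle.load(open('w5.pkl','rb'))
for cc,i in ((c,im),(c5,im5)):
  for X in [(.479,.0016,.052),(.4845,.0565,.052)]:
    u,v=proj(cc,X); print(u,v); u=int(u)+3; v=int(v)
    print([(k,*i[k,u-1:u+2].mean(0).round().astype(int)[:2].tolist()) for k in range(v-22,v+24,2)])
```

```text
249.2417858226171 210.66577241723047
[(188, 160, 63), (190, 162, 65), (192, 160, 65), (194, 162, 64), (196, 160, 64), (198, 160, 64), (200, 161, 63), (202, 129, 52), (204, 52, 24), (206, 48, 20), (208, 63, 24), (210, 86, 34), (212, 86, 33), (214, 83, 31), (216, 83, 34), (218, 94, 36), (220, 153, 61), (222, 162, 66), (224, 159, 65), (226, 160, 65), (228, 160, 65), (230, 159, 65), (232, 159, 65)]
245.64265370459873 138.608077074371
[(116, 160, 66), (118, 162, 68), (120, 161, 64), (122, 165, 69), (124, 161, 67), (126, 166, 69), (128, 172, 107), (130, 185, 143), (132, 182, 138), (134, 182, 141), (136, 175, 135), (138, 164, 124), (140, 115, 84), (142, 52, 20), (144, 80, 32), (146, 87, 36), (148, 139, 55), (150, 163, 66), (152, 159, 62), (154, 163, 65), (156, 163, 67), (158, 161, 64), (160, 162, 66)]
259.37831535008627 202.6299297405099
[(180, 160, 64), (182, 159, 64), (184, 157, 63), (186, 159, 65), (188, 159, 65), (190, 158, 62), (192, 157, 64), (194, 144, 55), (196, 67, 26), (198, 46, 18), (200, 52, 20), (202, 77, 29), (204, 83, 33), (206, 82, 34), (208, 82, 33), (210, 102, 39), (212, 154, 61), (214, 158, 63), (216, 157, 62), (218, 157, 64), (220, 155, 62), (222, 157, 64), (224, 153, 58)]
256.7650672524561 135.3389412391967
[(113, 165, 71), (115, 163, 70), (117, 163, 69), (119, 159, 66), (121, 160, 67), (123, 160, 65), (125, 167, 89), (127, 181, 134), (129, 186, 142), (131, 182, 140), (133, 165, 127), (135, 157, 119), (137, 123, 91), (139, 54, 22), (141, 80, 31), (143, 98, 35), (145, 154, 65), (147, 160, 66), (149, 158, 65), (151, 159, 67), (153, 154, 60), (155, 160, 64), (157, 160, 66)]
```

```bash
python3 -m jog '{"travel":[[-13,1,0],[-13,1,0],[-13,1,0],[-14,0,0],[0,0,0]],"dr":[[0,0,0],[0,0,0],[0,0,0],[0,0,0],[0,0,0]],"jaw":[255,255,255,255,255]}'
python3 -m jog '{"travel":[[0,0,0],[0,0,0],[0,0,-6],[0,0,-6],[0,0,-6]],"dr":[[0,0,0],[0,0,0],[0,0,0],[0,0,0],[0,0,0]],"jaw":[255,255,255,255,255]}'
python3 -m jog '{"travel":[[0,0,0],[0,0,0]],"dr":[[0,0,0],[0,0,0]],"jaw":[255,255]}'
```

```text
time: 8.62
eef_pos: [0.476, 0.0016, 0.1244]
tcp_rot: [0.735, 0.678, -0.001, -0.002]
contact_force: [0.5, 0.0, -0.8]
opening: 0.227
time: 9.03
eef_pos: [0.4793, 0.001, 0.1075]
tcp_rot: [0.735, 0.678, -0.0, -0.0]
contact_force: [0.5, -0.1, -0.8]
opening: 0.223
time: 9.2
eef_pos: [0.4785, 0.0011, 0.1073]
tcp_rot: [0.735, 0.678, -0.001, -0.001]
contact_force: [-0.1, -0.8, -0.8]
opening: 0.229
```

```bash
python3 -m jog '{"travel":[[0,0,-9],[0,0,-10],[0,0,-10],[0,0,-6],[0,0,-3]],"dr":[[0,0,0],[0,0,0],[0,0,0],[0,0,0],[0,0,0]],"jaw":[255,255,255,255,255]}'
python3 -m jog '{"travel":[[0,0,0],[0,0,-1]],"dr":[[0,0,0],[0,0,0]],"jaw":[255,255]}'
python3 -m jog '{"travel":[[0,0,0],[0,0,0],[0,0,0],[0,0,0]],"dr":[[0,0,0],[0,0,0],[0,0,0],[0,0,0]],"jaw":[110,110,110,110]}'
python3 -m jog '{"travel":[[0,0,10],[0,0,20],[0,0,25],[0,0,20],[0,0,0]],"dr":[[0,0,0],[0,0,0],[0,0,0],[0,0,0],[0,0,0]],"jaw":[110,110,110,110,110]}'
python3 -m jog '{"travel":[[9,-22,0],[9,-22,0],[9,-22,0],[9,-22,0],[9,-22,0]],"dr":[[0,0,0],[0,0,0],[0,0,0],[0,0,0],[0,0,0]],"jaw":[110,110,110,110,110]}'
python3 -m jog '{"travel":[[0,0,0],[0,0,0],[0,0,0]],"dr":[[0,0,0],[0,0,0],[0,0,0]],"jaw":[110,110,110]}'
python3 - <<'E'
from h import *
c,im=snap('wrist','wrist7')
import pickle; pickle.dump((c,im),open('w7.pkl','wb'))
print(get_state()['eef_pos'])
u,v=proj(c,(.523,-.112,.092)).round().astype(int); print(u,v)
print([(k,*im[k,u-2:u+3].mean(0).round().astype(int)[:2].tolist()) for k in range(v-34,v+26,2)])
print([(k,*im[v-2:v+3,k].mean(0).round().astype(int)[:2].tolist()) for k in range(u-22,u+24,2)])
E
```

```text
time: 9.62
eef_pos: [0.4778, 0.0013, 0.0684]
tcp_rot: [0.735, 0.678, -0.001, -0.001]
contact_force: [0.3, 0.4, -0.3]
opening: 0.233
time: 9.78
eef_pos: [0.4791, 0.001, 0.0692]
tcp_rot: [0.735, 0.678, 0.0, 0.0]
contact_force: [1.0, -0.0, -0.4]
opening: 0.23
time: 10.12
eef_pos: [0.4794, 0.001, 0.0698]
tcp_rot: [0.735, 0.678, 0.0, 0.0]
contact_force: [-0.1, -0.5, 0.4]
opening: 0.568
time: 10.53
eef_pos: [0.4823, 0.0004, 0.1501]
tcp_rot: [0.735, 0.678, 0.003, 0.004]
contact_force: [1.3, 0.1, 0.2]
opening: 0.568
time: 10.95
eef_pos: [0.524, -0.1099, 0.1441]
tcp_rot: [0.735, 0.678, -0.0, -0.0]
contact_force: [-0.0, -0.2, 0.2]
opening: 0.569
time: 11.2
eef_pos: [0.5234, -0.1084, 0.1438]
tcp_rot: [0.735, 0.678, -0.0, -0.001]
contact_force: [-0.2, -0.5, -0.5]
opening: 0.568
[ 0.52334465 -0.1080828   0.14389761]
316 224
[(190, 197, 189), (192, 197, 188), (194, 197, 186), (196, 128, 122), (198, 79, 45), (200, 81, 32), (202, 81, 31), (204, 82, 32), (206, 81, 32), (208, 82, 33), (210, 80, 31), (212, 83, 34), (214, 105, 41), (216, 145, 59), (218, 155, 60), (220, 154, 59), (222, 152, 57), (224, 154, 60), (226, 153, 60), (228, 153, 61), (230, 152, 60), (232, 149, 58), (234, 151, 61), (236, 153, 60), (238, 142, 59), (240, 154, 108), (242, 165, 125), (244, 188, 144), (246, 235, 190), (248, 244, 209)]
[(294, 237, 159), (296, 233, 161), (298, 220, 205), (300, 195, 181), (302, 140, 70), (304, 153, 59), (306, 155, 61), (308, 156, 62), (310, 152, 60), (312, 154, 61), (314, 154, 61), (316, 153, 60), (318, 154, 61), (320, 155, 62), (322, 152, 58), (324, 153, 61), (326, 141, 53), (328, 159, 131), (330, 222, 214), (332, 221, 188), (334, 213, 134), (336, 216, 136), (338, 232, 153)]
```

View pics/wrist7.png

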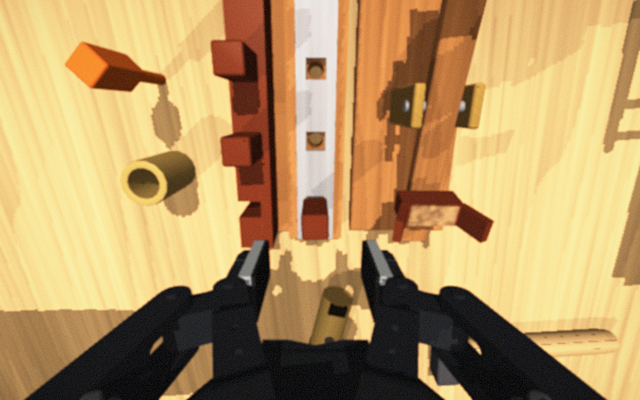

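Pins 3 and 2 hang in their notches, heads at (230,58) and (238,150); pin 1 is at (315,227).

Run:
```python
from h import *
import pickle
c,im=pickle.load(open('w7.pkl','rb'))
print('p1',onz(c,(314.7,226.7),.092))
u,v=proj(c,(.4705,-.1085,.052)).round().astype(int); print(u,v)
for k in (0,6): print([(j,*im[j,u+k-1:u+k+2].mean(0).round().astype(int)[:2].tolist()) for j in range(v-24,v+24,2)])
```

```text
p1 [ 0.5218831  -0.11372036  0.092     ]
254 207
[(183, 96, 38), (185, 150, 60), (187, 156, 60), (189, 158, 62), (191, 157, 65), (193, 152, 58), (195, 154, 63), (197, 153, 61), (199, 156, 64), (201, 123, 48), (203, 48, 20), (205, 49, 23), (207, 63, 24), (209, 83, 34), (211, 84, 35), (213, 80, 30), (215, 79, 30), (217, 127, 53), (219, 156, 62), (221, 152, 59), (223, 156, 64), (225, 154, 63), (227, 155, 62), (229, 155, 62)]
[(183, 96, 38), (185, 149, 58), (187, 158, 63), (189, 155, 61), (191, 158, 62), (193, 158, 64), (195, 157, 62), (197, 165, 67), (199, 156, 64), (201, 140, 55), (203, 105, 43), (205, 100, 40), (207, 110, 44), (209, 106, 42), (211, 109, 43), (213, 106, 42), (215, 104, 42), (217, 133, 52), (219, 157, 62), (221, 156, 63), (223, 158, 63), (225, 159, 64), (227, 157, 61), (229, 155, 63)]
```

```bash
python3 -m jog '{"travel":[[-1,-5,-21],[0,0,-20],[0,0,-20],[0,0,-12],[0,0,-9]],"dr":[[0,0,0],[0,0,0],[0,0,0],[0,0,0],[0,0,0]],"jaw":[110,110,110,110,110]}' 40
python3 -m jog '{"travel":[[0,0,0],[0,0,0],[0,0,0],[0,0,0],[0,0,0]],"dr":[[0,0,0],[0,0,0],[0,0,0],[0,0,0],[0,0,0]],"jaw":[110,255,255,255,255]}'
python3 -m jog '{"travel":[[0,0,0],[0,0,0],[0,0,0],[0,0,0]],"dr":[[0,0,0],[0,0,0],[0,0,0],[0,0,0]],"jaw":[255,255,255,255]}'
python3 -m jog '{"travel":[[0,0,8],[0,0,14],[0,0,16],[0,0,16],[0,0,10]],"dr":[[0,0,0],[0,0,0],[0,0,0],[0,0,0],[0,0,0]],"jaw":[255,255,255,255,255]}'
python3 -m jog '{"travel":[[0,0,0],[0,0,0],[0,0,0]],"dr":[[0,0,0],[0,0,0],[0,0,0]],"jaw":[255,255,255]}'
python3 - <<'E'
from h import *
c,im=snap('wrist','wrist8'); s=get_state(); print(s['eef_pos'])
print([(v,*im[v,313:318].mean(0).round().astype(int)[:2].tolist()) for v in range(225,335,3)])
z=.092+s['eef_pos'][2]-.063
for v in (265,303): print(v,onz(c,(315,v),z).round(4))
u,v=proj(c,(.4705,-.1096,.052)).round().astype(int); print(u,v)
for k in (0,3): print([(j,*im[j,u+k-1:u+k+2].mean(0).round().astype(int)[:2].tolist()) for j in range(v-16,v+16,2)])
E
```

```text
time: 11.67
eef_pos: [0.5218, -0.1127, 0.0607]
tcp_rot: [0.735, 0.679, -0.001, -0.001]
contact_force: [-0.8, -0.4, 0.9]
opening: 0.567
time: 12.08
eef_pos: [0.5239, -0.1143, 0.0636]
tcp_rot: [0.735, 0.678, 0.001, 0.001]
contact_force: [0.6, -0.2, 1.1]
opening: 0.225
time: 12.42
eef_pos: [0.524, -0.1143, 0.0636]
tcp_rot: [0.735, 0.678, 0.001, 0.001]
contact_force: [-0.7, 0.4, 6.0]
opening: 0.222
time: 12.83
eef_pos: [0.5231, -0.1141, 0.1277]
tcp_rot: [0.735, 0.678, 0.0, 0.0]
contact_force: [0.4, -0.1, -0.6]
opening: 0.227
time: 13.08
eef_pos: [0.5222, -0.1137, 0.1252]
tcp_rot: [0.735, 0.678, -0.0, -0.001]
contact_force: [0.2, 0.3, -0.2]
opening: 0.225
[ 0.52203103 -0.11359811  0.12492517]
[(225, 123, 117), (228, 114, 99), (231, 83, 32), (234, 83, 32), (237, 82, 32), (240, 86, 33), (243, 83, 32), (246, 83, 31), (249, 85, 34), (252, 83, 33), (255, 85, 34), (258, 84, 32), (261, 88, 37), (264, 87, 35), (267, 137, 56), (270, 140, 56), (273, 140, 57), (276, 136, 53), (279, 136, 55), (282, 139, 56), (285, 140, 56), (288, 146, 58), (291, 156, 64), (294, 153, 60), (297, 152, 60), (300, 153, 59), (303, 147, 90), (306, 183, 141), (309, 184, 142), (312, 184, 141), (315, 184, 142), (318, 185, 140), (321, 180, 137), (324, 169, 130), (327, 159, 122), (330, 147, 111), (333, 137, 104)]
265 [ 0.5224 -0.1035  0.1539]
303 [ 0.5208 -0.1228  0.1539]
250 210
[(194, 161, 67), (196, 159, 63), (198, 161, 67), (200, 160, 66), (202, 114, 47), (204, 50, 20), (206, 51, 24), (208, 66, 24), (210, 84, 33), (212, 82, 27), (214, 83, 34), (216, 84, 32), (218, 99, 39), (220, 155, 65), (222, 159, 64), (224, 158, 63)]
[(194, 157, 61), (196, 159, 65), (198, 159, 62), (200, 159, 65), (202, 110, 42), (204, 49, 21), (206, 48, 18), (208, 72, 28), (210, 85, 32), (212, 85, 33), (214, 88, 37), (216, 80, 31), (218, 99, 42), (220, 151, 59), (222, 161, 66), (224, 160, 64)]
```

```bash
python3 -m jog '{"travel":[[-13,1,0],[-13,1,0],[-13,1,0],[-13,1,0],[0,0,0]],"dr":[[0,0,0],[0,0,0],[0,0,0],[0,0,0],[0,0,0]],"jaw":[255,255,255,255,255]}'
python3 -m jog '{"travel":[[0,0,0],[0,0,0],[0,0,-6],[0,0,-6],[0,0,-6]],"dr":[[0,0,0],[0,0,0],[0,0,0],[0,0,0],[0,0,0]],"jaw":[255,255,255,255,255]}'
python3 -m jog '{"travel":[[0,0,0],[0,0,0]],"dr":[[0,0,0],[0,0,0]],"jaw":[255,255]}'
```

```text
time: 13.55
eef_pos: [0.4683, -0.1091, 0.1244]
tcp_rot: [0.735, 0.678, -0.001, -0.002]
contact_force: [0.4, -0.7, -0.7]
opening: 0.225
time: 13.97
eef_pos: [0.4712, -0.11, 0.1075]
tcp_rot: [0.735, 0.678, -0.0, -0.0]
contact_force: [0.2, 0.2, -0.9]
opening: 0.225
time: 14.13
eef_pos: [0.4705, -0.1097, 0.1073]
tcp_rot: [0.735, 0.678, -0.0, -0.001]
contact_force: [0.7, -0.9, -0.8]
opening: 0.232
```

```bash
python3 -m jog '{"travel":[[0,0,-9],[0,0,-10],[0,0,-10],[0,0,-6],[0,0,-3]],"dr":[[0,0,0],[0,0,0],[0,0,0],[0,0,0],[0,0,0]],"jaw":[255,255,255,255,255]}'
python3 -m jog '{"travel":[[0,0,0],[0,0,-1]],"dr":[[0,0,0],[0,0,0]],"jaw":[255,255]}'
python3 -m jog '{"travel":[[0,0,0],[0,0,0],[0,0,0],[0,0,0]],"dr":[[0,0,0],[0,0,0],[0,0,0],[0,0,0]],"jaw":[110,110,110,110]}'
python3 -m jog '{"travel":[[0,0,10],[0,0,20],[0,0,35],[0,0,40],[10,30,40]],"dr":[[0,0,0],[0,0,0],[0,0,0],[0,0,0],[0,0,0]],"jaw":[110,110,110,110,0]}'
python3 -m jog '{"travel":[[20,30,20],[20,40,15],[20,40,0],[20,40,0],[10,40,0]],"dr":[[0,0,0],[0,0,0],[0,0,0],[0,0,0],[0,0,0]],"jaw":[0,0,0,0,0]}'
python3 -m jog '{"travel":[[0,20,0],[0,0,0],[0,0,0]],"dr":[[0,0,0],[0,0,0],[0,0,0]],"jaw":[0,0,0]}'
python3 - <<'E'
from h import *
c,im=snap('wrist','wrist9')
import pickle; pickle.dump((c,im),open('w9.pkl','wb'))
s=get_state();print(s['eef_pos'],s['qpos'])
E
python3 -m jog '{"travel":[[0,35,0],[0,35,0],[-10,30,0],[-20,20,0],[-20,10,0]],"dr":[[0,0,0],[0,0,0],[0,0,0],[0,0,0],[0,0,0]],"jaw":[0,0,0,0,0]}'
python3 -m jog '{"travel":[[0,0,0],[0,0,0],[0,0,0]],"dr":[[0,0,0],[0,0,0],[0,0,0]],"jaw":[0,0,0]}'
python3 - <<'E'
from h import *
c,im=snap('wrist','wrist10')
import pickle; pickle.dump((c,im),open('w10.pkl','wb'))
s=get_state();print(s['eef_pos'],s['qpos'])
a=cv2.imread('pics/wrist9.png')[:300,90:490]; b=cv2.imread('pics/wrist10.png')[:300,90:490]
cv2.imwrite('pics/c5.png',np.hstack([a,b]))
E
```

```text
time: 14.55
eef_pos: [0.47, -0.1095, 0.0685]
tcp_rot: [0.735, 0.678, -0.001, -0.001]
contact_force: [0.2, -0.3, -0.6]
opening: 0.227
time: 14.72
eef_pos: [0.4711, -0.11, 0.0693]
tcp_rot: [0.735, 0.678, 0.0, 0.0]
contact_force: [0.6, -0.2, -0.8]
opening: 0.224
time: 15.05
eef_pos: [0.4713, -0.1101, 0.0698]
tcp_rot: [0.735, 0.678, 0.0, 0.001]
contact_force: [-0.5, -0.0, 0.3]
opening: 0.571
time: 15.47
eef_pos: [0.4791, -0.0877, 0.2105]
tcp_rot: [0.736, 0.677, -0.0, 0.002]
contact_force: [1.3, -0.3, 0.4]
opening: 0.696
time: 15.88
eef_pos: [0.5657, 0.096, 0.2422]
tcp_rot: [0.735, 0.678, 0.001, 0.001]
contact_force: [0.1, -0.6, -0.5]
opening: 1.001
time: 16.13
eef_pos: [0.564, 0.1153, 0.2409]
tcp_rot: [0.734, 0.679, -0.0, 0.0]
contact_force: [-0.3, 0.9, -0.7]
opening: 1.0
[0.56392088 0.11428456 0.24074699] [ 2.39655434e-02  6.06492394e-02  1.81676172e+00 -6.80130056e-04
  1.26392061e+00  1.03548077e-01]
time: 16.6
eef_pos: [0.5139, 0.2447, 0.2405]
tcp_rot: [0.735, 0.678, 0.0, -0.0]
contact_force: [-1.1, -0.7, 0.1]
opening: 0.999
time: 16.85
eef_pos: [0.5148, 0.243, 0.2408]
tcp_rot: [0.736, 0.678, 0.0, 0.001]
contact_force: [-0.3, -0.2, 0.1]
opening: 1.0
[0.51504194 0.24298472 0.24067005] [ 2.62894195e-01  4.70229235e-02  1.83113285e+00 -4.67367641e-04
  1.26251135e+00  3.45439964e-01]
```

View pics/c5.png

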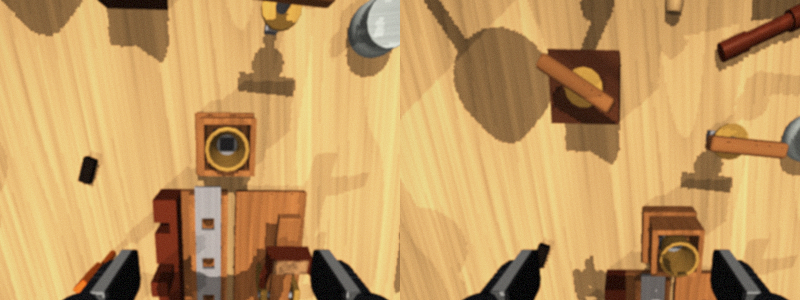

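Run:
```python
from h import *
a=cv2.imread('pics/wrist9.png')[115:185,282:352]; b=cv2.imread('pics/wrist10.png')[40:135,220:315]
cv2.imwrite('pics/c6.png',np.hstack([cv2.resize(a,(400,400),interpolation=cv2.INTER_CUBIC),cv2.resize(b,(400,400),interpolation=cv2.INTER_CUBIC)]))
```

```text
(no output)
```

View pics/c6.png

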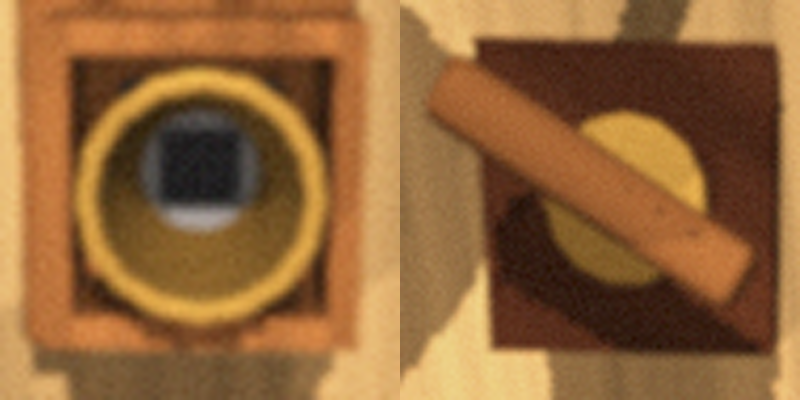

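Run:
```python
from h import *
import pickle
c9,_=pickle.load(open('w9.pkl','rb')); c10,_=pickle.load(open('w10.pkl','rb'))
f=lambda u,v:(282+u/5.714,115+v/5.714); g=lambda u,v:(220+(u-400)/4.21,40+v/4.21)
print('sock',onz(c9,f(200,166),.045),'mouth',onz(c9,f(202,196),.09), 'sqsize',onz(c9,f(160,166),.045)-onz(c9,f(240,166),.045), onz(c9,f(200,128),.045)-onz(c9,f(200,205),.045))
a,b=onz(c10,g(440,82),.125),onz(c10,g(738,274),.125)
print('bar',a,b,(a+b)/2,np.linalg.norm(a-b),np.degrees(np.arctan2(b[1]-a[1],b[0]-a[0])))
print('collar',onz(c10,g(625,198),.076)); print('stand', [onz(c10,g(*p),.07).round(4) for p in ((478,40),(778,45),(775,350),(490,350))])
# heights from two views: mouth center in w9 vs w10
print(tri(c9,f(202,196),c10,(680-400+90,259)))
d=pickle.load(open('d0.pkl','rb')); S=d['scene'][0]; s=d['side'][0]
print(tri(c10,g(589,178),s,(220+98/4,135+110/4)))
q=Ro.from_quat(get_state()['tcp_rot']).as_matrix(); print(q.round(4))
```

```text
sock [0.56821219 0.15136393 0.045     ] mouth [0.56830873 0.15135572 0.09      ] sqsize [-0.01593854  0.00125179  0.        ] [0.00116414 0.01518672 0.        ]
bar [0.45504085 0.36106291 0.125     ] [0.50827864 0.32166709 0.125     ] [0.48165974 0.341365   0.125     ] 0.06622909722249408 -36.50134101984261
collar [0.48138137 0.34136623 0.076     ]
stand [array([0.4512, 0.3783, 0.07  ]), array([0.5197, 0.3716, 0.07  ]), array([0.513, 0.304, 0.07 ]), array([0.4432, 0.3098, 0.07  ])]
(array([0.56850499, 0.15104704, 0.08706081]), np.float64(0.0004426393946298529))
(array([0.48160977, 0.34135068, 0.12056843]), np.float64(0.0029067135458754))
[[ 8.230e-02  9.966e-01  1.000e-03]
 [ 9.966e-01 -8.230e-02 -2.000e-04]
 [-1.000e-04  1.000e-03 -1.000e+00]]
```

Socket is at (568,151) mm from two consistent layers, key at (482,341) with the bar at −36.5°. Moving over the key and turning the jaws across the bar.

```bash
python3 -m jog '{"travel":[[-3,10,0],[-3,10,0],[-3,10,0],[-3,10,0],[-4,10,0]],"dr":[[0,0,6],[0,0,6],[0,0,6],[0,0,6],[0,0,6]],"jaw":[110,110,110,110,110]}'
python3 -m jog '{"travel":[[-3,10,0],[-3,10,0],[-3,10,0],[-4,10,0],[-4,8,0]],"dr":[[0,0,6],[0,0,6],[0,0,6],[0,0,6],[0,0,4]],"jaw":[110,110,110,110,110]}'
python3 -m jog '{"travel":[[0,0,-20],[0,0,-20],[0,0,-20],[0,0,-10],[0,0,0]],"dr":[[0,0,0],[0,0,0],[0,0,0],[0,0,0],[0,0,0]],"jaw":[110,110,110,110,110]}'
python3 -m jog '{"travel":[[0,0,0],[0,0,0]],"dr":[[0,0,0],[0,0,0]],"jaw":[110,110]}'
python3 - <<'E'
from h import *
c,im=snap('wrist','wrist11'); s=get_state(); R=Ro.from_quat(s['tcp_rot']).as_matrix()
print(s['eef_pos'],np.degrees(np.arctan2(R[1,1],R[0,1])))
u0=proj(c,(.4817,.3414,.125)); print(u0)
a=im.astype(int); m=((a[...,0]>110)&(a[...,0]>1.5*a[...,1])&(a[...,1]>1.3*a[...,2])).astype(np.uint8)
k,l,st,ce=cv2.connectedComponentsWithStats(m)
for i in range(1,k):
    if st[i,4]>300: print(st[i],ce[i])
i=l[int(u0[1]),int(u0[0])]; print(i)
r=cv2.minAreaRect(np.argwhere(l==i)[:,::-1].astype(np.float32)); print(r, onz(c,r[0],.125))
E
```

```text
time: 17.32
eef_pos: [0.4993, 0.2935, 0.2403]
tcp_rot: [0.533, 0.846, 0.0, 0.0]
contact_force: [1.1, -0.5, 0.7]
opening: 0.568
time: 17.73
eef_pos: [0.4823, 0.3419, 0.2403]
tcp_rot: [0.313, 0.95, 0.0, 0.0]
contact_force: [-0.5, 0.2, 0.6]
opening: 0.569
time: 18.15
eef_pos: [0.4803, 0.3407, 0.1669]
tcp_rot: [0.315, 0.949, -0.002, -0.002]
contact_force: [-0.2, -1.3, -0.4]
opening: 0.571
time: 18.32
eef_pos: [0.4823, 0.3424, 0.1717]
tcp_rot: [0.314, 0.949, 0.001, 0.001]
contact_force: [0.1, -0.3, 0.5]
opening: 0.566
[0.48238573 0.34260396 0.17208786] 53.369116405479566
[313.39801509 222.82238337]
[ 440  115  108   32 2275] [492.99692308 129.28263736]
[ 288  166   43   98 1833] [311.72831424 212.57392253]
[414 265  32  28 406] [428.21428571 280.19950739]
[  0 300  19  31 363] [  6.81818182 314.1707989 ]
[161 365  35  35 625] [179.6368 386.2032]
18
((312.79925537109375, 213.12869262695312), (99.84671020507812, 35.416648864746094), 81.14203643798828) [0.47575687 0.345333   0.125     ]
```

Run:
```python
from h import *
c=cam('wrist'); im=cv2.imread('pics/wrist11.png')[...,::-1].astype(int)
for t in (-36.5,):
    d=np.array([np.cos(np.radians(t)),np.sin(np.radians(t)),0]); n=np.array([-d[1],d[0],0])
    for z in (.125,.105):
        print(z,[proj(c,np.array([.4817,.3414,z])+a*.035*d+b*.007*n).round(1).tolist() for a in(-1,1) for b in(-1,1)])
for v in range(162,270,6):
    print(v,[(u,im[v,u,0],im[v,u,1]) for u in range(284,340,3) if im[v,u,0]>1.4*im[v,u,1]])
```

```text
0.125 [[302.1, 173.2], [323.4, 173.1], [303.7, 267.6], [322.9, 267.5]]
0.105 [[303.2, 167.3], [322.6, 167.2], [304.6, 254.5], [322.2, 254.4]]
162 [(284, np.int64(48), np.int64(24)), (287, np.int64(37), np.int64(13)), (290, np.int64(41), np.int64(26)), (293, np.int64(49), np.int64(25)), (296, np.int64(87), np.int64(45)), (299, np.int64(106), np.int64(53)), (302, np.int64(106), np.int64(53)), (305, np.int64(103), np.int64(55)), (308, np.int64(108), np.int64(60)), (311, np.int64(114), np.int64(60)), (314, np.int64(107), np.int64(54)), (317, np.int64(109), np.int64(57)), (320, np.int64(104), np.int64(55)), (323, np.int64(105), np.int64(54)), (326, np.int64(104), np.int64(54)), (329, np.int64(95), np.int64(49)), (332, np.int64(93), np.int64(50)), (335, np.int64(93), np.int64(46)), (338, np.int64(83), np.int64(46))]
168 [(284, np.int64(66), np.int64(40)), (287, np.int64(103), np.int64(50)), (290, np.int64(119), np.int64(64)), (293, np.int64(123), np.int64(68)), (296, np.int64(116), np.int64(62)), (299, np.int64(119), np.int64(62)), (302, np.int64(106), np.int64(51)), (305, np.int64(91), np
[... 7015 characters left out ...]
), (305, np.int64(131), np.int64(78)), (308, np.int64(129), np.int64(77)), (311, np.int64(137), np.int64(80)), (314, np.int64(130), np.int64(76)), (317, np.int64(123), np.int64(74)), (320, np.int64(102), np.int64(62))]
252 [(305, np.int64(124), np.int64(74)), (308, np.int64(126), np.int64(75)), (311, np.int64(134), np.int64(80)), (314, np.int64(131), np.int64(79)), (317, np.int64(124), np.int64(75)), (320, np.int64(97), np.int64(59))]
258 [(305, np.int64(128), np.int64(72)), (308, np.int64(131), np.int64(81)), (311, np.int64(136), np.int64(82)), (314, np.int64(132), np.int64(81)), (317, np.int64(124), np.int64(75)), (320, np.int64(98), np.int64(59))]
264 [(308, np.int64(196), np.int64(139))]
```

```bash
python3 -m jog '{"travel":[[-1,-1,-20],[0,0,-20],[0,0,-18],[0,0,-12],[0,0,-6]],"dr":[[0,0,0],[0,0,0],[0,0,0],[0,0,0],[0,0,0]],"jaw":[110,110,110,110,110]}' 80
python3 -m jog '{"travel":[[0,0,0],[0,0,0],[0,0,0],[0,0,0],[0,0,0]],"dr":[[0,0,0],[0,0,0],[0,0,0],[0,0,0],[0,0,0]],"jaw":[110,255,255,255,255]}'
python3 -m jog '{"travel":[[0,0,0],[0,0,0],[0,0,0],[0,0,0]],"dr":[[0,0,0],[0,0,0],[0,0,0],[0,0,0]],"jaw":[255,255,255,255]}'
python3 -m jog '{"travel":[[0,0,2],[0,0,4],[0,0,8],[0,0,12],[0,0,14]],"dr":[[0,0,0],[0,0,0],[0,0,0],[0,0,0],[0,0,0]],"jaw":[255,255,255,255,255]}'
python3 -m jog '{"travel":[[0,0,16],[0,0,20],[0,0,20],[0,0,20],[0,0,14]],"dr":[[0,0,0],[0,0,0],[0,0,0],[0,0,0],[0,0,0]],"jaw":[255,255,255,255,255]}'
python3 -m jog '{"travel":[[0,0,0],[0,0,0],[0,0,0]],"dr":[[0,0,0],[0,0,0],[0,0,0]],"jaw":[255,255,255]}'
python3 - <<'E'
from h import *
c,im=snap('scene','scene1');snap('side','side1');snap('wrist','wrist12');s=get_state(); print(s['eef_pos'],s['opening'])
E
```

```text
time: 18.78
eef_pos: [0.4798, 0.3412, 0.0933]
tcp_rot: [0.314, 0.949, -0.0, -0.0]
contact_force: [-0.1, -0.4, -0.1]
opening: 0.567
time: 19.2
eef_pos: [0.4811, 0.3418, 0.096]
tcp_rot: [0.314, 0.949, 0.001, 0.001]
contact_force: [-0.5, -1.1, 2.7]
opening: 0.149
time: 19.53
eef_pos: [0.481, 0.3418, 0.0959]
tcp_rot: [0.314, 0.949, 0.001, 0.001]
contact_force: [-1.2, -0.9, 5.1]
opening: 0.153
time: 19.95
eef_pos: [0.4794, 0.3411, 0.1342]
tcp_rot: [0.314, 0.949, -0.001, -0.001]
contact_force: [-0.4, 0.2, -1.0]
opening: 0.15
time: 20.37
eef_pos: [0.4807, 0.3418, 0.2276]
tcp_rot: [0.314, 0.949, 0.001, 0.001]
contact_force: [0.3, 0.1, -2.0]
opening: 0.152
time: 20.62
eef_pos: [0.4795, 0.3411, 0.2233]
tcp_rot: [0.314, 0.949, -0.001, -0.001]
contact_force: [-0.1, -0.1, -2.4]
opening: 0.15
[0.4792725  0.34103212 0.22249781] 0.14874980678528266
```

```bash
python3 -m jog '{"travel":[[9,-19,0],[9,-19,0],[9,-19,0],[9,-19,0],[9,-19,0]],"dr":[[0,0,3.2],[0,0,3.2],[0,0,3.2],[0,0,3.2],[0,0,3.2]],"jaw":[255,255,255,255,255]}'
python3 -m jog '{"travel":[[9,-19,0],[9,-19,0],[9,-19,0],[9,-19,0],[8,-19,0]],"dr":[[0,0,3.2],[0,0,3.2],[0,0,3.2],[0,0,3.2],[0,0,3.2]],"jaw":[255,255,255,255,255]}'
python3 -m jog '{"travel":[[0,0,0],[0,0,0],[0,0,0],[0,0,0],[0,0,0]],"dr":[[0,0,0],[0,0,0],[0,0,0],[0,0,0],[0,0,0]],"jaw":[255,255,255,255,255]}'
python3 - <<'E'
from h import *
I=[snap(n,n+'2') for n in('scene','side','wrist')]
s=get_state(); R=Ro.from_quat(s['tcp_rot']).as_matrix(); p=s['eef_pos']
print(p,np.degrees(np.arctan2(R[1,1],R[0,1])),s['qpos'].round(2))
X=np.array([p[0],p[1],p[2]-.093]); out=[]
for (c,im) in I:
    u=proj(c,X); m=proj(c,(.5683,.1514,.09)); print(u,m); x0,y0=np.clip(((u+m)/2).astype(int)-[50,75],0,[540,250]); print(x0,y0)
    out.append(cv2.resize(im[y0:y0+150,x0:x0+100],None,fx=2.6,fy=2.6,interpolation=cv2.INTER_CUBIC))
cv2.imwrite('pics/c7.png',np.hstack(out)[...,::-1])
E
```

```text
time: 21.18
eef_pos: [0.5249, 0.2454, 0.223]
tcp_rot: [0.177, 0.984, -0.0, -0.001]
contact_force: [1.2, -0.2, -1.7]
opening: 0.148
time: 21.6
eef_pos: [0.569, 0.1504, 0.223]
tcp_rot: [0.039, 0.999, -0.0, -0.001]
contact_force: [-0.7, 0.0, -1.3]
opening: 0.149
time: 22.02
eef_pos: [0.5686, 0.1523, 0.224]
tcp_rot: [0.04, 0.999, 0.0, -0.0]
contact_force: [0.5, -0.1, -1.1]
opening: 0.152
[0.56883992 0.15206763 0.22428192] 85.45307664804898 [ 0.09  0.1   1.8   0.    1.24 -1.4 ]
[348.1694932  193.23750258] [347.03058236 201.7493425 ]
297 122
[303.0742771  173.39023077] [303.08740783 185.54506093]
253 104
[314.55884055 202.39185396] [313.8770695  189.00577088]
264 120
```

View pics/c7.png

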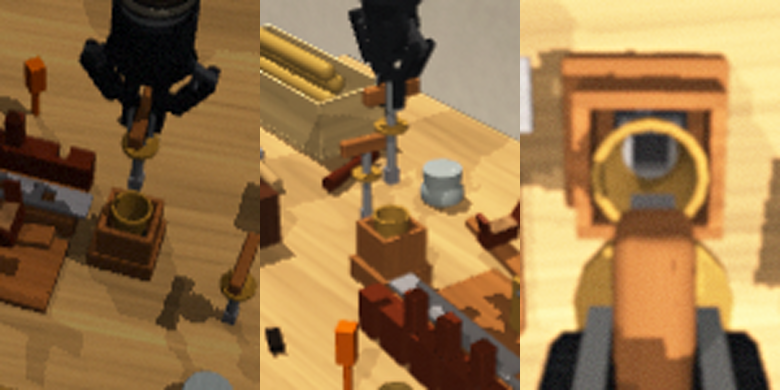

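Wrist crop: the tip at px (316,198) matches the prediction, in line with the funnel, and the scene and side views agree to within 1 px. The key hangs upright. Lowering into the socket.

```bash
python3 -m jog '{"travel":[[0,-1,-15],[0,0,-16],[0,0,-16],[0,0,-12],[0,0,-10]],"dr":[[0,0,0],[0,0,0],[0,0,0],[0,0,0],[0,0,0]],"jaw":[255,255,255,255,255]}'
python3 -m jog '{"travel":[[0,0,-5],[0,0,-5],[0,0,0],[0,0,0],[0,0,0]],"dr":[[0,0,0],[0,0,0],[0,0,0],[0,0,0],[0,0,0]],"jaw":[255,255,255,255,255]}'
python3 -m jog '{"travel":[[0,0,-4],[0,0,-4],[0,0,0]],"dr":[[0,0,0],[0,0,0],[0,0,0]],"jaw":[255,255,255]}'
python3 -m jog '{"travel":[[0,0,-4],[0,0,0]],"dr":[[0,0,0],[0,0,0]],"jaw":[255,255]}'
```

```text
time: 22.58
eef_pos: [0.5685, 0.1506, 0.1539]
tcp_rot: [0.04, 0.999, -0.0, -0.001]
contact_force: [-0.1, 0.0, -1.6]
opening: 0.15
time: 23.0
eef_pos: [0.5697, 0.1505, 0.1462]
tcp_rot: [0.04, 0.999, 0.0, 0.001]
contact_force: [-0.2, 0.3, -1.9]
opening: 0.153
time: 23.25
eef_pos: [0.5696, 0.1505, 0.1378]
tcp_rot: [0.04, 0.999, 0.0, 0.001]
contact_force: [-0.1, 0.8, 1.2]
opening: 0.15
time: 23.42
eef_pos: [0.5706, 0.1506, 0.1372]
tcp_rot: [0.04, 0.999, 0.0, 0.001]
contact_force: [-3.2, 0.2, 12.2]
opening: 0.149
```

```bash
python3 -m jog '{"travel":[[0,0,2],[-1,0,0],[-1,0,0],[0,0,-1],[0,0,0]],"dr":[[0,0,0],[0,0,0],[0,0,0],[0,0,0],[0,0,0]],"jaw":[255,255,255,255,255]}'
python3 -m jog '{"travel":[[0,0,-2],[0,0,0],[0,0,0]],"dr":[[0,0,0],[0,0,0],[0,0,0]],"jaw":[255,255,255]}'
```

```text
time: 23.83
eef_pos: [0.5693, 0.1506, 0.1373]
tcp_rot: [0.04, 0.999, 0.0, 0.003]
contact_force: [-0.1, -0.9, 8.6]
opening: 0.146
time: 24.08
eef_pos: [0.5698, 0.1506, 0.1371]
tcp_rot: [0.04, 0.999, 0.0, 0.003]
contact_force: [-2.9, -0.4, 14.8]
opening: 0.153
```

```bash
python3 -m jog '{"travel":[[0,0,1],[-1,0,0],[0,0,0]],"dr":[[0,0,0],[0,0,0],[0,0,0]],"jaw":[255,255,255]}'
python3 -m jog '{"travel":[[0,1,0],[0,0,0]],"dr":[[0,0,0],[0,0,0]],"jaw":[255,255]}'
python3 -m jog '{"travel":[[0,1,0],[0,0,0]],"dr":[[0,0,0],[0,0,0]],"jaw":[255,255]}'
python3 -m jog '{"travel":[[-1,0,0],[0,0,0]],"dr":[[0,0,0],[0,0,0]],"jaw":[255,255]}'
python3 -m jog '{"travel":[[0,-1,0],[0,0,0]],"dr":[[0,0,0],[0,0,0]],"jaw":[255,255]}'
python3 -m jog '{"travel":[[0,-1,0],[0,0,0]],"dr":[[0,0,0],[0,0,0]],"jaw":[255,255]}'
```

```text
time: 24.33
eef_pos: [0.569, 0.1506, 0.1372]
tcp_rot: [0.04, 0.999, 0.0, 0.004]
contact_force: [-0.7, 1.3, 10.5]
opening: 0.153
time: 24.5
eef_pos: [0.5691, 0.1511, 0.1372]
tcp_rot: [0.04, 0.999, -0.0, 0.004]
contact_force: [-0.7, -0.9, 10.5]
opening: 0.148
time: 24.67
eef_pos: [0.5691, 0.1516, 0.1372]
tcp_rot: [0.04, 0.999, -0.001, 0.004]
contact_force: [-0.1, -2.8, 9.8]
opening: 0.148
time: 24.83
eef_pos: [0.5685, 0.1516, 0.1372]
tcp_rot: [0.04, 0.999, -0.001, 0.005]
contact_force: [0.0, -1.8, 10.0]
opening: 0.153
time: 25.0
eef_pos: [0.5686, 0.151, 0.1372]
tcp_rot: [0.04, 0.999, -0.0, 0.005]
contact_force: [0.3, -1.4, 9.6]
opening: 0.147
time: 25.17
eef_pos: [0.5685, 0.1505, 0.1372]
tcp_rot: [0.04, 0.999, 0.0, 0.005]
contact_force: [1.2, -0.8, 10.4]
opening: 0.154
```

```bash
python3 -m jog '{"travel":[[0,0,7],[3,0,0],[0,0,0],[0,0,-4],[0,0,-2]],"dr":[[0,0,0],[0,0,0],[0,0,0],[0,0,0],[0,0,0]],"jaw":[255,255,255,255,255]}'
python3 -m jog '{"travel":[[0,0,0],[0,0,0]],"dr":[[0,0,0],[0,0,0]],"jaw":[255,255]}'
python3 -m jog '{"travel":[[0,0,6],[0,1,0],[0,0,0],[0,0,-4],[0,0,-2]],"dr":[[0,0,0],[0,0,0],[0,0,0],[0,0,0],[0,0,0]],"jaw":[255,255,255,255,255]}'
python3 -m jog '{"travel":[[0,0,0],[0,0,0]],"dr":[[0,0,0],[0,0,0]],"jaw":[255,255]}'
python3 -m jog '{"travel":[[0,0,6],[2,0,0],[0,0,0],[0,0,-4],[0,0,-2]],"dr":[[0,0,0],[0,0,0],[0,0,0],[0,0,0],[0,0,0]],"jaw":[255,255,255,255,255]}'
python3 -m jog '{"travel":[[0,0,0],[0,0,0]],"dr":[[0,0,0],[0,0,0]],"jaw":[255,255]}'
```

```text
time: 25.58
eef_pos: [0.5671, 0.1503, 0.1325]
tcp_rot: [0.04, 0.999, -0.0, -0.001]
contact_force: [-0.3, -0.1, -2.3]
opening: 0.152
time: 25.75
eef_pos: [0.5674, 0.1504, 0.1331]
tcp_rot: [0.04, 0.999, -0.0, -0.001]
contact_force: [-0.5, 0.2, -1.3]
opening: 0.15
time: 26.17
eef_pos: [0.5684, 0.1515, 0.1345]
tcp_rot: [0.04, 0.999, 0.0, 0.0]
contact_force: [-0.1, -0.6, -0.7]
opening: 0.148
time: 26.33
eef_pos: [0.5676, 0.1514, 0.1336]
tcp_rot: [0.04, 0.999, -0.0, -0.001]
contact_force: [0.2, 0.0, -1.1]
opening: 0.149
time: 26.75
eef_pos: [0.5713, 0.1514, 0.1373]
tcp_rot: [0.04, 0.999, -0.0, 0.001]
contact_force: [-5.5, -0.9, 17.7]
opening: 0.146
time: 26.92
eef_pos: [0.5712, 0.1514, 0.1375]
tcp_rot: [0.04, 0.999, -0.0, 0.001]
contact_force: [-4.1, -0.1, 10.5]
opening: 0.146
```

```bash
python3 -m jog '{"travel":[[0,0,6],[-2,0,0],[0,0,0],[0,0,-4],[0,0,-2]],"dr":[[0,0,0],[0,0,0],[0,0,0],[0,0,0],[0,0,0]],"jaw":[255,255,255,255,255]}'
python3 -m jog '{"travel":[[0,0,-2],[0,0,-2],[0,0,0],[0,0,0]],"dr":[[0,0,0],[0,0,0],[0,0,0],[0,0,0]],"jaw":[255,255,255,255]}'
python3 -m jog '{"travel":[[0,0,-3],[0,0,0],[0,0,0],[0,0,0]],"dr":[[0,0,0],[0,0,0],[0,0,0],[0,0,0]],"jaw":[255,255,255,255]}'
```

```text
time: 27.33
eef_pos: [0.5675, 0.1514, 0.133]
tcp_rot: [0.04, 0.999, -0.0, -0.001]
contact_force: [-0.8, -0.0, -1.9]
opening: 0.146
time: 27.67
eef_pos: [0.5679, 0.1514, 0.1298]
tcp_rot: [0.04, 0.999, -0.0, -0.0]
contact_force: [-0.6, 0.3, -2.2]
opening: 0.149
time: 28.0
eef_pos: [0.5681, 0.1514, 0.1273]
tcp_rot: [0.04, 0.999, -0.0, 0.0]
contact_force: [0.4, -0.4, -1.1]
opening: 0.152
```

```bash
python3 -m jog '{"travel":[[0,0,-2],[0,0,0],[0,0,0],[0,0,0],[0,0,0]],"dr":[[0,0,0],[0,0,-3],[0,0,-4],[0,0,-4],[0,0,-4]],"jaw":[255,255,255,255,255]}'
python3 -c "from plant import *;print(get_state()['wrist_torque'])"
python3 -m jog '{"travel":[[0,0,0],[0,0,0],[0,0,0],[0,0,0],[0,0,0]],"dr":[[0,0,-4],[0,0,-4],[0,0,-4],[0,0,-4],[0,0,-4]],"jaw":[255,255,255,255,255]}'
python3 -m jog '{"travel":[[0,0,0],[0,0,0],[0,0,0],[0,0,0],[0,0,0]],"dr":[[0,0,-5],[0,0,-5],[0,0,-5],[0,0,-5],[0,0,-5]],"jaw":[255,255,255,255,255]}'
python3 - <<'E'
from h import *
s=get_state();R=Ro.from_quat(s['tcp_rot']).as_matrix(); print(s['wrist_torque'],np.degrees(np.arctan2(R[1,1],R[0,1])),s['qpos'].round(2))
E
```

```text
time: 28.42
eef_pos: [0.5679, 0.1513, 0.1251]
tcp_rot: [0.172, 0.985, -0.0, -0.0]
contact_force: [-0.3, 0.4, -1.4]
opening: 0.152
[-0.02082591  0.09168383  0.22583906]
time: 28.83
eef_pos: [0.5681, 0.1515, 0.1251]
tcp_rot: [0.34, 0.941, -0.0, 0.0]
contact_force: [0.3, 0.8, -1.8]
opening: 0.148
time: 29.25
eef_pos: [0.5683, 0.1515, 0.1251]
tcp_rot: [0.536, 0.844, 0.0, 0.0]
contact_force: [0.9, 1.4, -3.3]
opening: 0.15
[ 0.09520153 -0.15921893  0.2431151 ] 25.226042895260825 [ 0.09  0.21  1.88 -0.    1.06 -0.35]
```

```bash
python3 -m jog '{"travel":[[0,0,0],[0,0,0],[0,0,0],[0,0,0],[0,0,0]],"dr":[[0,0,-5],[0,0,-5],[0,0,-5],[0,0,-5],[0,0,-5]],"jaw":[255,255,255,255,255]}'
python3 -m jog '{"travel":[[0,0,0],[0,0,0],[0,0,0],[0,0,0],[0,0,0]],"dr":[[0,0,-5],[0,0,-5],[0,0,-5],[0,0,-5],[0,0,-5]],"jaw":[255,255,255,255,255]}'
python3 -m jog '{"travel":[[0,0,0],[0,0,0],[0,0,0],[0,0,0],[0,0,0]],"dr":[[0,0,-5],[0,0,-5],[0,0,-5],[0,0,-5],[0,0,-3]],"jaw":[255,255,255,255,255]}'
python3 -m jog '{"travel":[[0,0,0],[0,0,0],[0,0,0]],"dr":[[0,0,0],[0,0,0],[0,0,0]],"jaw":[255,255,255]}'
python3 - <<'E'
from h import *
s=get_state();R=Ro.from_quat(s['tcp_rot']).as_matrix(); print(s['wrist_torque'],np.degrees(np.arctan2(R[1,1],R[0,1])),s['qpos'].round(2))
snap('side','side3');snap('scene','scene3')
E
```

```text
time: 29.67
eef_pos: [0.5685, 0.1514, 0.1251]
tcp_rot: [0.706, 0.709, 0.001, 0.001]
contact_force: [1.5, -0.1, -3.2]
opening: 0.156
time: 30.08
eef_pos: [0.5688, 0.1513, 0.1251]
tcp_rot: [0.842, 0.539, 0.001, 0.001]
contact_force: [1.6, 0.2, -3.1]
opening: 0.15
time: 30.5
eef_pos: [0.5689, 0.1511, 0.1252]
tcp_rot: [0.933, 0.361, 0.001, 0.001]
contact_force: [1.8, -1.8, -3.3]
opening: 0.149
time: 30.75
eef_pos: [0.5687, 0.1511, 0.1252]
tcp_rot: [0.932, 0.362, 0.001, 0.001]
contact_force: [2.9, -1.1, -4.6]
opening: 0.147
[-0.21025124 -0.71906162  0.17639363] -47.512461091347475 [ 0.09  0.21  1.88 -0.    1.06  0.92]
```

```bash
cat > t.py <<'E'
from h import *
s=get_state();R=Ro.from_quat(s['tcp_rot']).as_matrix(); print('TQ',s['wrist_torque'].round(3),'yaw',np.degrees(np.arctan2(R[1,1],R[0,1])).round(2))
E
for i in 1; do
python3 -m jog '{"travel":[[0,0,0],[0,0,0],[0,0,0]],"dr":[[0,0,-2],[0,0,0],[0,0,0]],"jaw":[255,255,255]}' >/dev/null; python3 t.py
python3 -m jog '{"travel":[[0,0,0],[0,0,0],[0,0,0]],"dr":[[0,0,-2],[0,0,0],[0,0,0]],"jaw":[255,255,255]}' >/dev/null; python3 t.py
python3 -m jog '{"travel":[[0,0,0],[0,0,0],[0,0,0]],"dr":[[0,0,-1],[0,0,0],[0,0,0]],"jaw":[255,255,255]}' >/dev/null; python3 t.py
python3 -m jog '{"travel":[[0,0,0],[0,0,0],[0,0,0]],"dr":[[0,0,-1],[0,0,0],[0,0,0]],"jaw":[255,255,255]}' >/dev/null; python3 t.py
done
python3 - <<'E'
from h import *
d,i=snap('side','side4'); 
# beam tilt: predicted level-lip pixels; dump crop for later
print(proj(d,(.6,.0,.1)))
E
```

```text
TQ [-0.393 -1.005  0.193] yaw -49.53
TQ [-0.461 -1.084  0.166] yaw -51.52
TQ [-0.458 -1.197  0.171] yaw -52.58
TQ [-0.493 -1.116  0.191] yaw -53.58
[345.35992943 199.77413364]
```

```bash
python3 -m jog '{"travel":[[0,0,0],[0,0,0],[0,0,0]],"dr":[[0,0,-1],[0,0,0],[0,0,0]],"jaw":[255,255,255]}' | grep -E 'force|pos'; python3 t.py
python3 -m jog '{"travel":[[0,0,0],[0,0,0],[0,0,0]],"dr":[[0,0,-1],[0,0,0],[0,0,0]],"jaw":[255,255,255]}' | grep force; python3 t.py
python3 -m jog '{"travel":[[0,0,0],[0,0,0],[0,0,0]],"dr":[[0,0,-1],[0,0,0],[0,0,0]],"jaw":[255,255,255]}' | grep force; python3 t.py
python3 - <<'E'
from h import *
S,a=snap('scene','scene5'); s,b=snap('side','side5')
# red saddle blobs
for c,im,n in ((S,a,'scene'),(s,b,'side')):
    u=proj(c,(.62,-.04,.1)).astype(int); print(n,u)
    i=im.astype(int); m=((i[...,0]>1.9*i[...,1])&(i[...,0]>40)).astype(np.uint8)
    k,l,st,ce=cv2.connectedComponentsWithStats(m)
    for j in range(1,k):
        if st[j,4]>25 and abs(ce[j]-u).max()<60: print(st[j],ce[j].round(1))
E
```

```text
eef_pos: [0.5684, 0.1512, 0.1252]
contact_force: [4.5, -2.3, -6.2]
TQ [-0.528 -1.147  0.216] yaw -54.58
contact_force: [4.4, -1.7, -6.0]
TQ [-0.523 -1.19   0.203] yaw -55.58
contact_force: [5.7, -2.4, -5.8]
TQ [-0.545 -1.167  0.201] yaw -56.58
scene [275 202]
[307 144   8  22 116] [310.3 152.9]
[263 156   8   6  28] [266.4 158.6]
[311 176  22  13 121] [320.6 181.5]
side [360 203]
[334 184  20  20 152] [343.6 195.1]
[368 207  22  23 180] [377.8 219.8]
[ 282  213   69   62 1836] [318.6 241. ]
```

Run:
```python
from h import *
s=cam('side'); S=cam('scene'); t=np.radians(-4.7)
y=np.array([-np.sin(t),np.cos(t),0])
def blobs(f):
    i=cv2.imread(f)[...,::-1].astype(int); m=((i[...,0]>1.9*i[...,1])&(i[...,0]>40)).astype(np.uint8)
    k,l,st,ce=cv2.connectedComponentsWithStats(m)
    return [(st[j].tolist(),ce[j].round(1).tolist()) for j in range(1,k) if st[j,4]>60 and 325<ce[j][0]<400 and 170<ce[j][1]<240]
for f in ('side0','side2','side3','side4','side5'): print(f,blobs(f'pics/{f}.png'))
for x in (.60,.61,.62,.63):
  for tilt in (-.24,-.05,0,.05,.24):
    c=np.array([x,-.04,.1]); d=y*np.cos(tilt)+np.array([0,0,np.sin(tilt)])
    a,b=proj(s,c+.075*d),proj(s,c-.075*d); print(x,tilt,a.round(1),b.round(1),(b-a).round(1))
```

```text
side0 [([336, 181, 21, 19, 141], [345.2, 191.3]), ([324, 210, 9, 17, 128], [327.9, 217.5]), ([336, 218, 10, 18, 149], [340.4, 226.5]), ([368, 221, 17, 14, 110], [374.3, 228.2]), ([349, 229, 11, 18, 160], [353.6, 237.2])]
side2 [([336, 186, 16, 14, 100], [342.2, 193.7]), ([368, 221, 17, 14, 108], [374.3, 228.4])]
side3 [([334, 184, 20, 19, 153], [343.7, 194.8]), ([368, 208, 21, 22, 177], [377.8, 220.3])]
side4 [([334, 184, 20, 20, 155], [343.6, 194.9]), ([368, 208, 22, 22, 179], [377.9, 220.0])]
side5 [([334, 184, 20, 20, 152], [343.6, 195.1]), ([368, 207, 22, 23, 180], [377.8, 219.8])]
0.6 -0.24 [338.8 199.7] [373.4 212.3] [34.6 12.6]
0.6 -0.05 [338.6 195.3] [373.5 217. ] [34.9 21.8]
0.6 0 [338.6 194.1] [373.4 218.2] [34.8 24.1]
0.6 0.05 [338.7 193. ] [373.2 219.4] [34.5 26.3]
0.6 0.24 [339.3 189.1] [372.3 223.3] [32.9 34.2]
0.61 -0.24 [341.3 198.6] [376.  210.9] [34.7 12.4]
0.61 -0.05 [341.1 194.1] [376.  215.7] [34.9 21.6]
0.61 0 [341.1 193. ] [376.  216.9] [34.8 23.9]
0.61 0.05 [341.2 191.9] [375.8 218. ] [34.6 26.1]
0.61 0.24 [341.9 188. ] [374.8 222. ] [33. 34.]
0.62 -0.24 [343.8 197.4] [378.6 209.7] [34.7 12.2]
0.62 -0.05 [343.6 193. ] [378.6 214.4] [35.  21.4]
0.62 0 [343.6 191.9] [378.5 215.6] [34.9 23.7]
0.62 0.05 [343.7 190.8] [378.4 216.7] [34.6 25.9]
0.62 0.24 [344.4 186.9] [377.4 220.7] [33.  33.7]
0.63 -0.24 [346.3 196.3] [381.1 208.4] [34.8 12. ]
0.63 -0.05 [346.1 191.9] [381.1 213.1] [35.  21.2]
0.63 0 [346.1 190.8] [381.  214.3] [34.9 23.4]
0.63 0.05 [346.2 189.7] [380.9 215.4] [34.7 25.7]
0.63 0.24 [346.9 185.8] [379.9 219.3] [33.  33.5]
```

```bash
python3 -m jog '{"travel":[[0,0,0],[0,0,0],[0,0,0],[0,0,0]],"dr":[[0,0,-1],[0,0,-1],[0,0,0],[0,0,0]],"jaw":[255,255,255,255]}' | grep force; python3 t.py
python3 -m jog '{"travel":[[0,0,0],[0,0,0],[0,0,0],[0,0,0]],"dr":[[0,0,-1],[0,0,-1],[0,0,0],[0,0,0]],"jaw":[255,255,255,255]}' | grep force; python3 t.py
python3 -m jog '{"travel":[[0,0,0],[0,0,0],[0,0,0]],"dr":[[0,0,-1],[0,0,0],[0,0,0]],"jaw":[255,255,255]}' | grep force; python3 t.py
python3 -m jog '{"travel":[[0,0,0],[0,0,0],[0,0,0]],"dr":[[0,0,-1],[0,0,0],[0,0,0]],"jaw":[255,255,255]}' | grep force; python3 t.py
python3 - <<'E'
from h import *
f=lambda i:[(ce.round(2).tolist()) for st,ce in zip(*cv2.connectedComponentsWithStats(((i[...,0]>1.9*i[...,1])&(i[...,0]>40)).astype(np.uint8))[2:]) if st[4]>60 and 325<ce[0]<400 and 170<ce[1]<240]
for k in range(3): print(f(np.array(read_camera('side')).astype(int)))
E
```

```text
contact_force: [4.8, -2.3, -7.0]
TQ [-0.537 -1.115  0.184] yaw -58.58
contact_force: [4.8, -3.0, -6.1]
TQ [-0.533 -1.192  0.243] yaw -60.58
contact_force: [4.6, -1.0, -5.6]
TQ [-0.612 -1.205  0.167] yaw -61.58
contact_force: [3.2, -2.8, -4.8]
TQ [-0.561 -1.137  0.192] yaw -62.58
[[343.24, 195.21], [377.68, 219.56]]
[[343.38, 195.2], [377.76, 219.59]]
[[343.33, 195.22], [377.68, 219.58]]
```

```bash
python3 -m jog '{"travel":[[0,0,0],[0,0,0],[0,0,0]],"dr":[[0,0,-1],[0,0,0],[0,0,0]],"jaw":[255,255,255]}' | grep force; python3 t.py
python3 -m jog '{"travel":[[0,0,0],[0,0,0],[0,0,0]],"dr":[[0,0,-1],[0,0,0],[0,0,0]],"jaw":[255,255,255]}' | grep force; python3 t.py
python3 -m jog '{"travel":[[0,0,0],[0,0,0],[0,0,0]],"dr":[[0,0,-1],[0,0,0],[0,0,0]],"jaw":[255,255,255]}' | grep force; python3 t.py
python3 - <<'E'
from h import *
f=lambda i:[(ce.round(2).tolist()) for st,ce in zip(*cv2.connectedComponentsWithStats(((i[...,0]>1.9*i[...,1])&(i[...,0]>40)).astype(np.uint8))[2:]) if st[4]>60 and 325<ce[0]<400 and 170<ce[1]<240]
for k in range(2): print(f(np.array(read_camera('side')).astype(int)))
E
```

```text
contact_force: [4.5, -2.0, -6.6]
TQ [-0.564 -1.159  0.216] yaw -63.58
contact_force: [4.3, -3.3, -5.6]
TQ [-0.609 -1.121  0.19 ] yaw -64.58
contact_force: [5.1, -1.1, -6.0]
TQ [-0.536 -1.128  0.189] yaw -65.58
[[343.03, 195.42], [377.67, 219.44]]
[[343.08, 195.33], [377.74, 219.48]]
```

```bash
python3 -m jog '{"travel":[[0,0,0],[0,0,0],[0,0,0]],"dr":[[0,0,-1],[0,0,0],[0,0,0]],"jaw":[255,255,255]}' | grep force; python3 t.py
python3 -m jog '{"travel":[[0,0,0],[0,0,0],[0,0,0]],"dr":[[0,0,-1],[0,0,0],[0,0,0]],"jaw":[255,255,255]}' | grep force; python3 t.py
python3 -m jog '{"travel":[[0,0,0],[0,0,0],[0,0,0]],"dr":[[0,0,-1],[0,0,0],[0,0,0]],"jaw":[255,255,255]}' | grep force; python3 t.py
python3 - <<'E'
from h import *
f=lambda i:[(ce.round(2).tolist()) for st,ce in zip(*cv2.connectedComponentsWithStats(((i[...,0]>1.9*i[...,1])&(i[...,0]>40)).astype(np.uint8))[2:]) if st[4]>60 and 325<ce[0]<400 and 170<ce[1]<240]
for k in range(2): print(f(np.array(read_camera('side')).astype(int)))
E
```

```text
contact_force: [4.1, -2.8, -6.6]
TQ [-0.57  -1.21   0.205] yaw -66.58
contact_force: [4.9, -2.8, -5.5]
TQ [-0.587 -1.162  0.179] yaw -67.58
contact_force: [3.3, -2.7, -6.2]
TQ [-0.615 -1.14   0.195] yaw -68.58
[[343.19, 195.34], [377.6, 219.3]]
[[343.12, 195.36], [377.55, 219.32]]
```

```bash
python3 -m jog '{"travel":[[0,0,0],[0,0,0],[0,0,0]],"dr":[[0,0,-1],[0,0,0],[0,0,0]],"jaw":[255,255,255]}' | grep force; python3 t.py
python3 -m jog '{"travel":[[0,0,0],[0,0,0],[0,0,0]],"dr":[[0,0,-1],[0,0,0],[0,0,0]],"jaw":[255,255,255]}' | grep force; python3 t.py
python3 -m jog '{"travel":[[0,0,0],[0,0,0],[0,0,0]],"dr":[[0,0,-1],[0,0,0],[0,0,0]],"jaw":[255,255,255]}' | grep force; python3 t.py
python3 - <<'E'
from h import *
f=lambda i:[(ce.round(2).tolist()) for st,ce in zip(*cv2.connectedComponentsWithStats(((i[...,0]>1.9*i[...,1])&(i[...,0]>40)).astype(np.uint8))[2:]) if st[4]>60 and 325<ce[0]<400 and 170<ce[1]<240]
for k in range(2): print(f(np.array(read_camera('side')).astype(int)))
E
```

```text
contact_force: [4.6, -2.8, -6.0]
TQ [-0.542 -1.122  0.201] yaw -69.58
contact_force: [4.0, -2.8, -5.8]
TQ [-0.628 -1.164  0.19 ] yaw -70.58
contact_force: [4.3, -2.7, -5.9]
TQ [-0.622 -1.182  0.182] yaw -71.58
[[343.17, 195.44], [377.46, 219.18]]
[[343.2, 195.35], [377.52, 219.22]]
```

```bash
python3 -m jog '{"travel":[[0,0,0],[0,0,0],[0,0,0]],"dr":[[0,0,-1],[0,0,0],[0,0,0]],"jaw":[255,255,255]}' | grep force; python3 t.py
python3 -m jog '{"travel":[[0,0,0],[0,0,0],[0,0,0]],"dr":[[0,0,-1],[0,0,0],[0,0,0]],"jaw":[255,255,255]}' | grep force; python3 t.py
python3 - <<'E'
from h import *
c=cam('side'); t=np.radians(-4.7); y=np.array([-np.sin(t),np.cos(t),0])
for z in (.085,.095,.105):
  for x in (.62,.635):
    p=np.array([x,-.04,z]); a,b=proj(c,p+.075*y),proj(c,p-.075*y); print(x,z,a.round(1),b.round(1),(b-a).round(2))
a=cv2.imread('pics/side0.png')[165:245,320:400]; b=np.array(read_camera('side'))[165:245,320:400,::-1]; cv2.imwrite('pics/side6.png',np.array(read_camera('side'))[...,::-1])
e=cv2.imread('pics/scene0.png')[185:225,240:340]; f=np.array(read_camera('scene'))[165:245,240:320,::-1]
cv2.imwrite('pics/c8.png',cv2.resize(np.hstack([b,f]),None,fx=5,fy=5,interpolation=cv2.INTER_CUBIC))
E
```

```text
contact_force: [3.3, -2.3, -5.5]
TQ [-0.598 -1.156  0.326] yaw -72.56
contact_force: [4.6, -2.6, -5.9]
TQ [-0.633 -1.125  0.254] yaw -73.55
0.62 0.085 [343.4 196.3] [378.  220.2] [34.6  23.86]
0.635 0.085 [347.1 194.6] [381.8 218.2] [34.66 23.56]
0.62 0.095 [343.6 193.4] [378.3 217.1] [34.77 23.72]
0.635 0.095 [347.3 191.7] [382.1 215.2] [34.83 23.42]
0.62 0.105 [343.7 190.4] [378.7 214. ] [34.94 23.58]
0.635 0.105 [347.5 188.8] [382.5 212.1] [35.   23.27]
```

```bash
python3 -m jog '{"travel":[[0,0,0],[0,0,0],[0,0,0]],"dr":[[0,0,-1],[0,0,0],[0,0,0]],"jaw":[255,255,255]}' | grep force; python3 t.py
python3 -m jog '{"travel":[[0,0,0],[0,0,0],[0,0,0]],"dr":[[0,0,0],[0,0,0],[0,0,0]],"jaw":[255,255,255]}' | grep force; python3 t.py
python3 - <<'E'
from h import *
f=lambda i:[(ce.round(2).tolist()) for st,ce in zip(*cv2.connectedComponentsWithStats(((i[...,0]>1.9*i[...,1])&(i[...,0]>40)).astype(np.uint8))[2:]) if st[4]>60 and 325<ce[0]<400 and 170<ce[1]<240]
for k in range(2): print(f(np.array(read_camera('side')).astype(int)))
E
```

```text
contact_force: [4.6, -1.8, -6.2]
TQ [-0.576 -1.14   0.338] yaw -74.53
contact_force: [3.8, -2.4, -5.9]
TQ [-0.582 -1.157  0.374] yaw -74.52
[[343.17, 195.4], [377.49, 219.11]]
[[343.23, 195.47], [377.55, 219.07]]
```

The torque ramps up while yaw lags, so the hard stop is reached (2.45, within 0.005 rad of level). The side-view saddle vector of 23.65 px also matches level (23.6–23.8). Unloading the key and lifting it out.

```bash
python3 -m jog '{"travel":[[0,0,0],[0,0,0],[0,0,0]],"dr":[[0,0,3],[0,0,1.5],[0,0,0]],"jaw":[255,255,255]}' | grep force; python3 t.py
python3 -m jog '{"travel":[[0,0,3],[0,0,4],[0,0,6],[0,0,8],[0,0,8]],"dr":[[0,0,0],[0,0,0],[0,0,0],[0,0,0],[0,0,0]],"jaw":[255,255,255,255,255]}'; python3 t.py
python3 -m jog '{"travel":[[0,0,14],[0,0,16],[0,0,16],[0,0,16],[0,0,10]],"dr":[[0,0,0],[0,0,0],[0,0,0],[0,0,0],[0,0,0]],"jaw":[255,255,255,255,255]}'
python3 -m jog '{"travel":[[0,0,0],[0,0,0],[0,0,0]],"dr":[[0,0,0],[0,0,0],[0,0,0]],"jaw":[255,255,255]}'
python3 - <<'E'
from h import *
c,im=snap('wrist','wrist13');snap('scene','scene6');snap('side','side7')
s=get_state();print(s['wrist_torque'],s['qpos'].round(2),s['eef_pos'])
E
python3 t.py
```

```text
contact_force: [4.6, -2.7, -5.6]
TQ [-0.677 -1.161  0.077] yaw -70.09
time: 38.53
eef_pos: [0.5667, 0.1521, 0.1547]
tcp_rot: [0.985, 0.172, -0.002, -0.001]
contact_force: [0.2, -0.2, -1.2]
opening: 0.146
TQ [-0.001 -0.001  0.037] yaw -70.17
time: 38.95
eef_pos: [0.5679, 0.1522, 0.2291]
tcp_rot: [0.985, 0.173, 0.0, -0.001]
contact_force: [0.3, 0.2, -0.0]
opening: 0.149
time: 39.2
eef_pos: [0.5672, 0.1515, 0.2252]
tcp_rot: [0.985, 0.173, -0.001, -0.0]
contact_force: [-0.1, 0.2, -2.3]
opening: 0.147
[-0.0176098  -0.01974997 -0.00635873] [0.09 0.1  1.8  0.   1.24 1.31] [0.56727746 0.15141081 0.22473423]
TQ [-0.018 -0.02  -0.006] yaw -70.11
```

Run:
```python
from h import *
p=get_state()['eef_pos']
for n,f in (('scene','scene6'),('side','side7'),('scene','scene2'),('side','side2')):
    c=cam(n); im=cv2.imread(f'pics/{f}.png')[...,::-1].astype(int)
    q=p if f in('scene6','side7') else np.array([.5688,.1521,.2243])
    m=(abs(im[...,0]-im[...,2])<30)&(im.sum(2)>120)
    for h in (.090,.080,.062):
        u,v=proj(c,q-[0,0,h]); r=m[int(round(v)),int(u)-12:int(u)+13]; w=np.flatnonzero(r)+int(u)-12
        print(f,h,u.round(1),v.round(1),w)
    u=int(round(u)); v=proj(c,q-[0,0,.093])[1]; col=m[int(v)-14:int(v)+8,u-2:u+3].sum(1); print('col end',v.round(1),[(int(v)-14+i,int(k)) for i,k in enumerate(col)])
```

```text
scene6 0.09 348.1 192.0 [347 348 349 350 351]
scene6 0.08 348.3 189.8 [347 348 349 350 351 352]
scene6 0.062 348.8 185.8 [347 350 351]
col end 192.6 [(178, 0), (179, 0), (180, 0), (181, 0), (182, 0), (183, 0), (184, 1), (185, 2), (186, 3), (187, 2), (188, 2), (189, 5), (190, 5), (191, 5), (192, 5), (193, 4), (194, 0), (195, 0), (196, 0), (197, 0), (198, 0), (199, 0)]
side7 0.09 302.8 172.6 [300 301 302 303 304]
side7 0.08 302.8 169.6 [294 300 301 302 303 304]
side7 0.062 302.8 164.2 [292 293 294 295 301 302 303]
col end 173.5 [(159, 3), (160, 4), (161, 4), (162, 4), (163, 3), (164, 3), (165, 3), (166, 3), (167, 3), (168, 4), (169, 4), (170, 4), (171, 4), (172, 4), (173, 4), (174, 3), (175, 0), (176, 0), (177, 0), (178, 0), (179, 0), (180, 0)]
scene2 0.09 348.3 192.6 [346 351]
scene2 0.08 348.5 190.4 [347 348 349 350 351]
scene2 0.062 348.9 186.4 [350 351]
col end 193.2 [(179, 0), (180, 0), (181, 0), (182, 0), (183, 0), (184, 0), (185, 1), (186, 2), (187, 2), (188, 3), (189, 3), (190, 5), (191, 5), (192, 2), (193, 1), (194, 1), (195, 0), (196, 0), (197, 0), (198, 0), (199, 0), (200, 0)]
side2 0.09 303.1 172.5 [301 302 303 304 305]
side2 0.08 303.1 169.5 [294 301 302 303 304 305]
side2 0.062 303.0 164.1 [292 293 294 295 302 303 304]
col end 173.4 [(159, 3), (160, 3), (161, 3), (162, 3), (163, 3), (164, 3), (165, 3), (166, 3), (167, 3), (168, 5), (169, 5), (170, 5), (171, 5), (172, 5), (173, 5), (174, 1), (175, 0), (176, 0), (177, 0), (178, 0), (179, 0), (180, 0)]
```

```bash
python3 -m jog '{"travel":[[-8,19,0],[-9,19,0],[-8,19,0],[-9,19,0],[-8,19,0]],"dr":[[0,0,0],[0,0,0],[0,0,0],[0,0,0],[0,0,0]],"jaw":[255,255,255,255,255]}'
python3 -m jog '{"travel":[[-9,19,0],[-8,19,0],[-9,19,0],[-8,19,0],[-9,19,0]],"dr":[[0,0,0],[0,0,0],[0,0,0],[0,0,0],[0,0,0]],"jaw":[255,255,255,255,255]}'
python3 -m jog '{"travel":[[0,0,0],[0,0,0],[0,0,0],[0,0,0],[0,0,0]],"dr":[[0,0,0],[0,0,0],[0,0,0],[0,0,0],[0,0,0]],"jaw":[255,255,255,255,255]}'
python3 - <<'E'
from h import *
I=[snap(n,n+'8') for n in('scene','side','wrist')]; p=get_state()['eef_pos']; print(p)
for c,im in I[:2]:
    im=im.astype(int); m=(abs(im[...,0]-im[...,2])<30)&(im.sum(2)>120)
    for h in (.088,.08):
        u,v=proj(c,p-[0,0,h]); print(h,u.round(1),v.round(1),np.flatnonzero(m[int(round(v)),int(u)-12:int(u)+13])+int(u)-12)
E
```

```text
time: 39.77
eef_pos: [0.5251, 0.2471, 0.2252]
tcp_rot: [0.985, 0.173, -0.001, -0.0]
contact_force: [0.7, -0.1, -0.8]
opening: 0.15
time: 40.18
eef_pos: [0.4823, 0.3421, 0.2253]
tcp_rot: [0.985, 0.173, -0.001, 0.0]
contact_force: [-0.0, 0.1, -2.6]
opening: 0.145
time: 40.6
eef_pos: [0.4835, 0.3406, 0.226]
tcp_rot: [0.985, 0.172, -0.0, 0.0]
contact_force: [0.2, -0.6, -1.8]
opening: 0.15
[0.48347094 0.34082569 0.22628286]
0.088 421.3 179.4 [421 422 423 424 425]
0.08 421.9 177.6 [421 422 423 424 425]
0.088 244.2 157.3 [235 236 237 238 239 240 241 242 243 244 245 246 247 248]
0.08 244.1 155.0 [235 236 237 238 239 240 241 242 243 244 245 246]
```

```bash
python3 -m jog '{"travel":[[-1,1,-16],[0,0,-18],[0,0,-16],[0,0,-12],[0,0,-8]],"dr":[[0,0,0],[0,0,0],[0,0,0],[0,0,0],[0,0,0]],"jaw":[255,255,255,255,255]}'
python3 -m jog '{"travel":[[0,0,-6],[0,0,-6],[0,0,-6],[0,0,-6],[0,0,0]],"dr":[[0,0,0],[0,0,0],[0,0,0],[0,0,0],[0,0,0]],"jaw":[255,255,255,255,255]}'
```

```text
time: 41.17
eef_pos: [0.4815, 0.3418, 0.1545]
tcp_rot: [0.985, 0.173, -0.001, 0.0]
contact_force: [-0.6, 0.0, -2.7]
opening: 0.149
time: 41.58
eef_pos: [0.4815, 0.3422, 0.1311]
tcp_rot: [0.985, 0.173, -0.001, 0.0]
contact_force: [-0.1, -0.3, -1.5]
opening: 0.146
```

```bash
python3 -m jog '{"travel":[[0,0,-8],[0,0,-8],[0,0,-8],[0,0,-5],[0,0,-3]],"dr":[[0,0,0],[0,0,0],[0,0,0],[0,0,0],[0,0,0]],"jaw":[255,255,255,255,255]}'
python3 -m jog '{"travel":[[0,0,-2],[0,0,0],[0,0,0]],"dr":[[0,0,0],[0,0,0],[0,0,0]],"jaw":[255,255,255]}'
python3 -m jog '{"travel":[[0,0,0],[0,0,0],[0,0,0],[0,0,0]],"dr":[[0,0,0],[0,0,0],[0,0,0],[0,0,0]],"jaw":[110,110,110,110]}'
python3 -m jog '{"travel":[[0,0,10],[0,0,20],[0,0,30],[0,0,35],[0,0,35]],"dr":[[0,0,0],[0,0,0],[0,0,0],[0,0,0],[0,0,0]],"jaw":[110,110,110,110,110]}'
python3 -m jog '{"travel":[[8,-20,5],[10,-25,0],[10,-25,0],[10,-25,0],[0,0,0]],"dr":[[0,0,6],[0,0,7],[0,0,7],[0,0,7],[0,0,7]],"jaw":[110,110,110,110,110]}'
python3 -m jog '{"travel":[[0,-30,0],[5,-30,0],[10,-30,0],[0,0,0],[0,0,0]],"dr":[[0,0,7],[0,0,7],[0,0,7],[0,0,7],[0,0,4]],"jaw":[0,0,0,0,0]}'
python3 -m jog '{"travel":[[0,0,0],[0,0,0],[0,0,0]],"dr":[[0,0,0],[0,0,0],[0,0,0]],"jaw":[0,0,0]}'
python3 - <<'E'
from h import *
import pickle
d={n:snap(n,n+'9') for n in('scene','side')}; d['wrist']=snap('wrist','wrist14'); pickle.dump(d,open('d9.pkl','wb'))
c,im=d['wrist']; print('sock px',proj(c,(.5682,.1514,.045)))
u,v=proj(c,(.5682,.1514,.045)).astype(int)
g=cv2.cvtColor(im[v-14:v+15,u-14:u+15],cv2.COLOR_RGB2GRAY); print(g[::2,::1][:, ::2])
i0=pickle.load(open('d0.pkl','rb'))['scene'][1];
E
python3 t.py
```

```text
time: 42.0
eef_pos: [0.4814, 0.3421, 0.0988]
tcp_rot: [0.985, 0.173, -0.001, 0.0]
contact_force: [-0.7, -0.2, -2.7]
opening: 0.148
time: 42.25
eef_pos: [0.4822, 0.3425, 0.0984]
tcp_rot: [0.985, 0.173, 0.0, -0.0]
contact_force: [-0.5, 0.1, -1.5]
opening: 0.152
time: 42.58
eef_pos: [0.4825, 0.3426, 0.0989]
tcp_rot: [0.985, 0.173, 0.001, -0.0]
contact_force: [0.1, 0.8, -0.5]
opening: 0.569
time: 43.0
eef_pos: [0.4817, 0.3422, 0.23]
tcp_rot: [0.985, 0.173, -0.0, 0.0]
contact_force: [1.0, 0.7, 0.3]
opening: 0.571
time: 43.42
eef_pos: [0.5218, 0.244, 0.2346]
tcp_rot: [0.891, 0.454, 0.001, 0.001]
contact_force: [0.3, 0.4, -0.2]
opening: 0.569
time: 43.83
eef_pos: [0.5357, 0.1557, 0.2345]
tcp_rot: [0.731, 0.682, 0.001, 0.0]
contact_force: [-0.6, 0.6, 0.6]
opening: 1.003
time: 44.08
eef_pos: [0.5351, 0.1577, 0.2338]
tcp_rot: [0.732, 0.681, 0.0, 0.0]
contact_force: [-0.1, 0.2, 0.4]
opening: 1.002
sock px [344.76033287 180.00495189]
[[ 60  58  53  34  33  41  55  62  74  65  33  49  63  59  58]
 [ 62  51  37  36  44  48  55  66  73  90  81  61  57  53  50]
 [ 51  33  34  45  56  93 129 143 161 173 170 153 131 124  88]
 [ 31  37  51  74 126 166 164 166 151 139 141 150 158 165 158]
 [ 44  56  94 152 168 143  93  69  57  54  81  81  85 107 146]
 [ 85 103 147 144 114  56  31  32  26  35  58  69  56  56  93]
 [123 145 145  88  35  23  29  37  25  31  37  63  61  56  59]
 [139 156 111  54  29  35  28  33  30  34  35  51  68  52  60]
 [154 127  63  72  42  34  25  24  34  42  52  54  63  52  62]
 [156  86  48  75  70  47  28  30  44  55  61  75  62  45  60]
 [150  72  59  86 130 111  49  54  80 112 108  82  62  52  61]
 [135  65  69  87 124 138 101  98 140 154 124  92  81  82  78]
 [126  67  81  84  93 110 122 130 122 118  97  89  83  76  78]
 [128  72  80  87  92  95 100  98 102 102  99  93  86  84  84]
 [140  85  71  80  92  95  99  99 107  95  97  92  95  90  82]]
TQ [0.041 0.012 0.034] yaw -4.1
```

Run:
```python
from h import *
import pickle
d=pickle.load(open('d9.pkl','rb')); c,im=d['wrist']
u,v=proj(c,(.5682,.1514,.045)).astype(int)
g=cv2.resize(cv2.cvtColor(im[v-16:v+17,u-16:u+17],cv2.COLOR_RGB2GRAY),None,fx=8,fy=8,interpolation=cv2.INTER_CUBIC)
for T in (60,75,90):
    n,l,st,ce=cv2.connectedComponentsWithStats((cv2.GaussianBlur(g,(0,0),4)<T).astype(np.uint8))
    k=l[132,132-8]; pts=np.argwhere(l==k)[:,::-1].astype(np.float32); r=cv2.minAreaRect(pts); print(T,st[k],'rect px',np.round(r[1],1)/8,r[2])
c9,i9=pickle.load(open('w9.pkl','rb')); 
# side saddle vector
f=lambda i:[(ce.round(2).tolist(),int(st[4])) for st,ce in zip(*cv2.connectedComponentsWithStats(((i[...,0]>1.9*i[...,1])&(i[...,0]>40)).astype(np.uint8))[2:]) if st[4]>60 and 325<ce[0]<400 and 170<ce[1]<240]
print(f(d['side'][1].astype(int)))
# key back in stand?  pixels at bar/collar vs start
d0=pickle.load(open('d0.pkl','rb'))
for n in ('scene','side'):
    for X in ((.4817,.3414,.125),(.4817,.3414,.0765),(.627,.275,.12),(.501,.473,.12)):
        p=proj(d[n][0],X).round().astype(int); print(n,p,d0[n][1][p[1],p[0]],d[n][1][p[1],p[0]])
# flute: bamboo mask in side image
for n in ('side','scene'):
    a=d[n][1].astype(int); b=d0[n][1].astype(int); df=(abs(a-b).sum(2)>60).astype(np.uint8)
    k,l,st,ce=cv2.connectedComponentsWithStats(df); print(n,[(st[j].tolist()) for j in range(1,k) if st[j,4]>80])
```

```text
60 [  66   83  138  102 9133] rect px [11.225  15.2375] 62.35402297973633
75 [   32    80   232   157 18959] rect px [16.9875 30.625 ] 80.49564361572266
90 [   27    78   237   186 27408] rect px [23.125 29.5  ] 90.0
[([341.15, 197.82], 116), ([377.58, 219.1], 184)]
scene [421 182] [94 50 17] [92 49 20]
scene [417 192] [36 35 34] [31 29 30]
scene [390 221] [97 54 25] [91 50 19]
scene [468 197] [93 50 20] [105  59  24]
side [244 161] [172 115  68] [159  93  40]
side [245 175] [112 104  94] [82 74 67]
side [293 157] [164  96  43] [154  90  41]
side [228 147] [172 102  46] [187 111  50]
side [[0, 0, 402, 252, 34378], [134, 54, 18, 67, 575], [272, 145, 29, 17, 196], [304, 147, 40, 14, 317], [232, 157, 24, 22, 211], [153, 163, 76, 63, 1016], [330, 180, 30, 36, 440], [359, 206, 37, 41, 588], [245, 208, 204, 192, 14352], [152, 228, 19, 53, 382], [168, 287, 76, 79, 2362], [91, 303, 57, 97, 1750], [202, 369, 31, 31, 585]]
scene [[183, 0, 160, 246, 12560], [363, 0, 31, 24, 488], [367, 27, 21, 13, 122], [344, 30, 60, 141, 3071], [349, 51, 31, 9, 134], [339, 57, 9, 28, 135], [294, 164, 17, 20, 158], [412, 174, 15, 22, 95], [322, 195, 11, 11, 84]]
```

```bash
python3 -m jog '{"travel":[[6,-17,-12],[6,-17,-12],[5,-16,-12],[5,-16,-12],[5,-16,-10]],"dr":[[0,0,0],[0,0,0],[0,0,0],[0,0,0],[0,0,0]],"jaw":[0,0,0,0,0]}'
python3 -m jog '{"travel":[[0,0,0],[0,0,0],[0,0,0]],"dr":[[0,0,0],[0,0,0],[0,0,0]],"jaw":[0,0,0]}'
python3 - <<'E'
from h import *
ims=[];cs=[]
for k in range(3):
    c,i=snap('wrist','wrist15'); ims.append(i.astype(float)); cs.append(c)
im=np.mean(ims,0); c=cs[1]; np.save('w15.npy',im)
import pickle; pickle.dump(c,open('c15.pkl','wb'))
x=np.arange(-14,14.01,.25)/1000; X,Y=np.meshgrid(x,-x)
uv=np.array([[proj(c,(.5682+a,.1514+b,.045)) for a,b in zip(r,q)] for r,q in zip(X,Y)]).astype(np.float32)
W=cv2.remap(im.astype(np.float32),uv[...,0],uv[...,1],cv2.INTER_CUBIC); g=W.mean(2)
print(uv[56,56]); print(g[::6,::4].round().astype(int))
cv2.imwrite('pics/sock.png',cv2.resize(np.clip(W,0,255).astype(np.uint8)[...,::-1],None,fx=4,fy=4))
E
```

```text
time: 44.65
eef_pos: [0.562, 0.075, 0.1743]
tcp_rot: [0.732, 0.681, -0.0, -0.0]
contact_force: [-0.3, -0.7, 0.1]
opening: 0.999
time: 44.9
eef_pos: [0.5622, 0.076, 0.1758]
tcp_rot: [0.732, 0.681, 0.0, 0.0]
contact_force: [0.3, -0.3, -0.3]
opening: 1.002
[316.26617 108.22132]
[[ 39  38  42  41  41  39  43  41  40  40  41  43  41  43  39  45  47  52
   53  54  57  60  60  59  61  58  57  60  60]
 [ 42  43  40  40  36  40  44  39  40  39  43  42  43  45  45  47  43  43
   48  48  48  58  56  59  59  62  60  58  59]
 [ 41  42  45  44  41  42  41  40  46  55  64  69  75  77  70  61  54  56
   55  47  48  51  54  56  59  65  60  61  59]
 [ 44  37  41  44  42  43  52  65  74  84  91  95  84  76  63  51  52  71
   83  78  66  54  51  55  56  61  60  60  60]
 [ 44  40  42  41  48  64  80  89  93  89  85  73  59  44  35  34  37  53
   77  93  90  84  65  53  52  57  61  61  61]
 [ 45  44  43  48  65  84  93  92  83  75  55  42  37  33  34  36  38  37
   53  72  88  92  89  70  51  49  61  63  61]
 [ 40  42  47  66  83  89  83  70  54  42  35  37  34  36  36  35  34  32
   40  52  75  89  94  8
[... 775 characters left out ...]
109  97  64  43  36  34  35  37  36  35  35  37
   44  51  66  79  86  88  75  59  57  64  74]
 [ 81  78  81  90 123 153 169 163 135  84  40  32  37  32  32  39  55  83
  103  99  93  90  90  80  70  69  69  76  80]
 [ 84  86  83  86 102 130 156 175 169 141  90  47  32  39  55  89 125 156
  165 149 129 114  99  86  79  79  79  80  83]
 [ 86  84  87  90  88  93 110 138 160 163 135  89  66  90 128 155 172 180
  170 157 143 116  93  86  83  82  82  81  85]
 [ 88  88  89  91  91  93  97 103 116 127 127 117 121 141 151 153 151 141
  130 111  99  92  90  85  88  85  85  87  88]
 [ 89  93  91  93  96  95  96  95  98  98 101 103 107 110 108 106 104 101
   99  94  92  92  94  91  89  88  86  90  89]]
```

Socket edges are now at 34.4°, so the screw has turned ≈141° (2.45 rad, its stop, beam level within 0.3°). The key is back in its stand. Next the flute.

```bash
python3 - <<'E'
from h import *
S,s=cam('scene'),cam('side')
for n,c,a,b in (('scene',S,(165,155),(228,187)),('side',s,(384,268),(447,345))):
    print(n,onz(c,a,.02).round(3),onz(c,b,.02).round(3))
E
python3 -m jog '{"travel":[[0,-30,20],[0,-35,20],[0,-40,20],[-5,-40,5],[-5,-40,0]],"dr":[[0,0,0],[0,0,0],[0,0,0],[0,0,0],[0,0,0]],"jaw":[0,0,0,0,0]}'
python3 -m jog '{"travel":[[-10,-40,0],[0,-40,0],[0,0,0],[0,0,0],[0,0,0]],"dr":[[0,0,0],[0,0,0],[0,0,0],[0,0,0],[0,0,0]],"jaw":[0,0,0,0,0]}'
python3 - <<'E'
from h import *
import pickle
c,im=snap('wrist','wrist16'); pickle.dump((c,im),open('w16.pkl','wb')); print(get_state()['eef_pos'])
E
```

```text
scene [ 0.466 -0.46   0.02 ] [ 0.545 -0.219  0.02 ]
side [ 0.541 -0.212  0.02 ] [ 0.459 -0.466  0.02 ]
time: 45.47
eef_pos: [0.5534, -0.108, 0.2428]
tcp_rot: [0.731, 0.682, 0.002, 0.003]
contact_force: [0.1, -0.1, 0.0]
opening: 0.998
time: 45.88
eef_pos: [0.5422, -0.1862, 0.2392]
tcp_rot: [0.732, 0.681, 0.0, 0.0]
contact_force: [0.5, 1.0, 0.4]
opening: 0.999
[ 0.54230886 -0.18561152  0.23913659]
```

```bash
python3 -m jog '{"travel":[[-7,-22,0],[-7,-22,0],[-7,-22,0],[-6,-22,0],[-5,-20,0]],"dr":[[0,0,0],[0,0,0],[0,0,0],[0,0,0],[0,0,0]],"jaw":[0,0,0,0,0]}'
python3 -m jog '{"travel":[[0,0,0],[0,0,0],[0,0,0]],"dr":[[0,0,0],[0,0,0],[0,0,0]],"jaw":[0,0,0]}'
python3 - <<'E'
from h import *
import pickle
c,im=snap('wrist','wrist17'); pickle.dump((c,im),open('w17.pkl','wb')); print(get_state()['eef_pos'])
a=im.astype(float); print('mid',proj(c,(.503,-.339,.034)),im[tuple(proj(c,(.503,-.339,.034)).astype(int)[::-1])])
for t in (.3,.4,.5):
    m=((a[...,2]<t*a[...,0])&(a[...,1]>.6*a[...,0])&(a[...,0]>50)).astype(np.uint8)
    m=cv2.morphologyEx(m,cv2.MORPH_CLOSE,np.ones((5,5)))
    k,l,st,ce=cv2.connectedComponentsWithStats(m)
    for j in range(1,k):
        if st[j,4]>500:
            r=cv2.minAreaRect(np.argwhere(l==j)[:,::-1].astype(np.float32)); print(t,st[j],np.round(r[0],1),np.round(r[1],1),round(r[2],1))
for n in('scene','side'): snap(n,n+'10')
E
```

```text
time: 46.35
eef_pos: [0.5105, -0.2939, 0.2391]
tcp_rot: [0.731, 0.682, 0.0, 0.0]
contact_force: [0.7, 1.2, -0.0]
opening: 1.0
time: 46.6
eef_pos: [0.5107, -0.2931, 0.2389]
tcp_rot: [0.731, 0.682, 0.0, -0.0]
contact_force: [0.3, -0.6, -0.1]
opening: 1.0
[ 0.51068324 -0.29309017  0.23892158]
mid [312.26154358 209.94862196] [203 156  80]
0.3 [360   0  56  50 784] [387.6  24.4] [55.1 48.7] 1.6
0.4 [272   0  26  50 770] [284.5  24.5] [49. 25.] 90.0
0.4 [ 344    0   89   52 4258] [388.  25.] [87.5 51.2] 0.8
0.4 [ 609    0   31   59 1150] [624.  29.] [58. 30.] 90.0
0.4 [ 284  113   63  183 4041] [312.6 205.2] [ 26.9 185.6] 13.2
0.5 [     0      0    640    400 173722] [319.5 199.5] [399. 639.] 90.0
0.5 [ 119  364   53   36 1272] [145.  381.5] [35. 52.] 90.0
```

Run:
```python
from h import *
import pickle
c,im=pickle.load(open('w17.pkl','rb')); a=im.astype(float)
print(proj(c,(.543,-.2155,.017)),proj(c,(.4625,-.463,.017)))
m=((a[...,2]<.42*a[...,0])&(a[...,1]>.6*a[...,0])&(a[...,0]>50)).astype(np.uint8)
m=cv2.morphologyEx(m,cv2.MORPH_CLOSE,np.ones((5,5)))
for v in range(90,330,8):
    w=np.flatnonzero(m[v,255:375])+255
    # longest run
    if len(w): print(v,w.min(),w.max(),len(w),im[v,(w.min()+w.max())//2], onz(c,((w.min()+w.max())/2,v),.02).round(4)[:2])
```

```text
[338.46905809 104.64915238] [290.57889654 289.2892824 ]
114 320 332 13 [164 124  63] [ 0.5275 -0.225 ]
122 319 346 14 [28 20 19] [ 0.5347 -0.2347]
130 317 344 28 [207 163  83] [ 0.5318 -0.2439]
138 315 342 28 [205 163  82] [ 0.5289 -0.2531]
146 313 340 28 [207 164  80] [ 0.5259 -0.2626]
154 312 338 18 [59 59 60] [ 0.5235 -0.2722]
162 309 336 28 [206 161  80] [ 0.5198 -0.2819]
170 308 334 27 [159 116  55] [ 0.5173 -0.2918]
178 306 331 26 [204 162  78] [ 0.5135 -0.3018]
186 304 329 18 [67 60 62] [ 0.5102 -0.3121]
194 302 327 26 [206 163  84] [ 0.5069 -0.3225]
202 300 325 26 [208 166  82] [ 0.5036 -0.333 ]
210 298 324 27 [187 148  78] [ 0.5008 -0.3438]
218 297 321 20 [157 123  73] [ 0.4974 -0.3548]
226 295 319 25 [204 163  78] [ 0.4939 -0.3659]
234 293 317 25 [205 160  78] [ 0.4903 -0.3772]
242 291 315 25 [170 133  70] [ 0.4867 -0.3887]
250 289 313 25 [190 148  80] [ 0.483  -0.4004]
258 287 311 25 [207 162  81] [ 0.4792 -0.4123]
266 286 309 24 [206 165  84] [ 0.476  -0.4245]
274 263 307 27 [101  76  37] [ 0.4575 -0.4358]
282 267 360 38 [116  88  53] [ 0.4964 -0.4514]
290 255 312 29 [122  91  54] [ 0.4528 -0.4614]
298 263 316 15 [129  96  59] [ 0.46   -0.4753]
306 294 334 6 [119  89  54] [ 0.4942 -0.4912]
314 266 346 16 [125  87  53] [ 0.4815 -0.5042]
322 258 342 8 [130  97  60] [ 0.4716 -0.5176]
```

Run:
```python
from h import *
import pickle
c,im=pickle.load(open('w16.pkl','rb'))
print(proj(c,(.61,-.11,.11)),proj(c,(.625,.03,.11)))
a=im[0:240,280:480,::-1]; a=cv2.resize(a,None,fx=2.5,fy=2.5,interpolation=cv2.INTER_CUBIC)
b=cv2.imread('pics/side10.png')[165:265,300:400]; b=cv2.resize(b,(300,300),interpolation=cv2.INTER_CUBIC)
e=cv2.imread('pics/scene10.png')[160:260,225:325]; e=cv2.resize(e,(300,300),interpolation=cv2.INTER_CUBIC)
cv2.imwrite('pics/c9.png',np.hstack([a,np.vstack([b,e])]))
```

```text
[386.53276852 101.69493363] [406.94139876 -99.66807276]
```

View pics/c9.png

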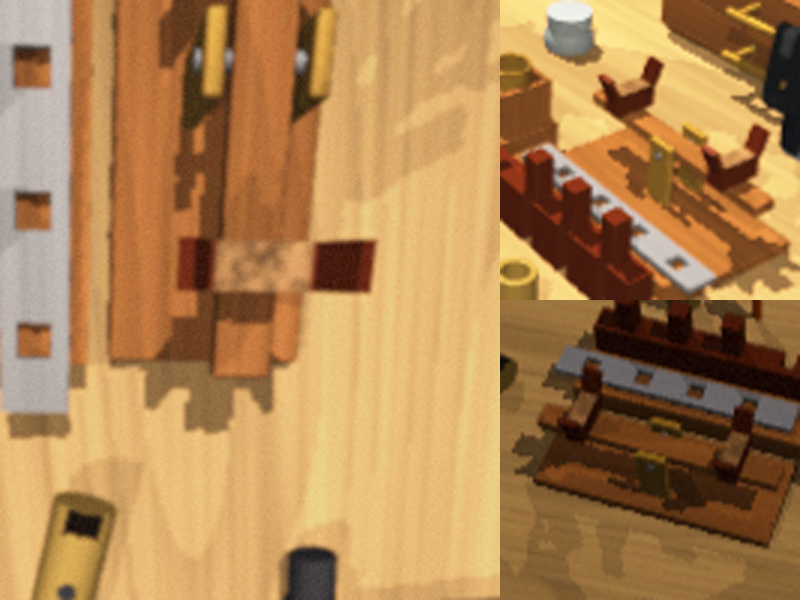

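Last view: beam level, three pins hanging in their notches. Near saddle floor centre is at crop (263,266) = px (385.2,106.4); brackets stand either side of the beam's middle. Working out the seat and bracket height.

Run:
```python
from h import *
import pickle
c,im=pickle.load(open('w16.pkl','rb')); s=cam('side'); S=cam('scene'); f=lambda u,v:(280+u/2.5,v/2.5)
g=lambda u,v:(300+(u-500)/3,165+v/3); h=lambda u,v:(225+(u-500)/3,160+(v-300)/3)
n=onz(c,f(263,266),.095); print('near floor',n, 'width',onz(c,f(213,266),.095)-onz(c,f(312,266),.095))
y=np.array([.082,.9966,0]); print('seat',n+.075*y)
print('lips',onz(c,f(178,265),.116),onz(c,f(375,265),.116))
print('brkt L',tri(c,f(212,8),s,g(657,137)),'R',tri(c,f(322,12),s,g(695,128)))
print('brkt L top by scene',tri(S,h(665,428),s,g(693,128)))
# near saddle outer/right lip tip tri: wrist16 (375,265), side (762,128)
print('lipR',tri(c,f(375,267),s,g(760,132)),'far lipR side',g(655,62))
print('flute end px',f(85,495),onz(c,f(85,495),.034))
# far saddle: wrist15
w=np.load('w15.npy'); c15=pickle.load(open('c15.pkl','rb')); q=n+.15*y; p=proj(c15,q); print('far floor pred px',p)
p=p.astype(int); r=w[p[1]]; print([(u,*r[u].round().astype(int).tolist()) for u in range(p[0]-60,p[0]+60,5)])
print([(v,*w[v,p[0]].round().astype(int).tolist()) for v in range(p[1]-30,p[1]+30,3)])
```

```text
near floor [ 0.61224352 -0.11400224  0.095     ] width [-3.67918217e-02  2.67943939e-03 -5.55111512e-17]
seat [ 0.61839352 -0.03925724  0.095     ]
lips [ 0.57819293 -0.11135745  0.116     ] [ 0.6459889  -0.11629721  0.116     ]
brkt L (array([ 0.59986312, -0.0262871 ,  0.07724043]), np.float64(0.005722068804369595)) R (array([ 0.64283484, -0.03091493,  0.07209624]), np.float64(0.011095951480582348))
brkt L top by scene (array([ 0.62030785, -0.0400605 ,  0.08943873]), np.float64(0.024180781053046784))
lipR (array([ 0.64710183, -0.11581156,  0.10850653]), np.float64(0.0041224082188741065)) far lipR side (351.6666666666667, 185.66666666666666)
flute end px (314.0, 198.0) [ 0.5378952  -0.21675615  0.034     ]
far floor pred px [393.22865947 247.22444468]
[(333, 204, 129, 66), (338, 202, 124, 67), (343, 189, 116, 60), (348, 113, 68, 36), (353, 117, 74, 40), (358, 132, 55, 32), (363, 105, 42, 21), (368, 67, 26, 13), (373, 180, 127, 79), (378, 216, 155, 96), (383, 188, 130, 80), (388, 209, 151, 95), (393, 199, 142, 89), (398, 199, 142, 89), (403, 224, 164, 102), (408, 236, 177, 113), (413, 221, 160, 102), (418, 87, 33, 15), (423, 85, 34, 19), (428, 79, 30, 14), (433, 78, 29, 17), (438, 73, 26, 14), (443, 131, 76, 43), (448, 245, 212, 137)]
[(217, 193, 117, 59), (220, 195, 119, 61), (223, 199, 125, 68), (226, 117, 61, 31), (229, 70, 26, 11), (232, 72, 28, 14), (235, 105, 62, 36), (238, 233, 173, 109), (241, 201, 144, 91), (244, 176, 122, 75), (247, 199, 142, 89), (250, 214, 154, 95), (253, 219, 160, 101), (256, 173, 118, 69), (259, 204, 127, 68), (262, 205, 130, 67), (265, 204, 126, 67), (268, 201, 125, 65), (271, 202, 124, 66), (274, 196, 120, 63)]
```

```bash
python3 -m jog '{"travel":[[-2,-11,-10],[-2,-11,-20],[-3,-11,-25],[-2,-11,-30],[0,0,-25]],"dr":[[0,0,-4],[0,0,-4],[0,0,-4],[0,0,-1.1],[0,0,0]],"jaw":[0,0,0,0,0]}'
python3 -m jog '{"travel":[[0,0,0],[0,0,0],[0,0,0]],"dr":[[0,0,0],[0,0,0],[0,0,0]],"jaw":[0,0,0]}'
python3 - <<'E'
from h import *
c,im=snap('wrist','wrist18'); a=im.astype(float); s=get_state(); print(s['eef_pos'])
m=((a[...,2]<.42*a[...,0])&(a[...,1]>.6*a[...,0])&(a[...,0]>50)).astype(np.uint8)
print(proj(c,(.5015,-.337,.03)))
for v in range(100,300,12):
    w=np.flatnonzero(m[v,250:390])+250
    if len(w): print(v,w.min(),w.max(),len(w), onz(c,((w.min()+w.max())/2,v),.02).round(4)[:2])
E
python3 t.py
```

```text
time: 47.17
eef_pos: [0.501, -0.3395, 0.1277]
tcp_rot: [0.805, 0.593, -0.0, 0.0]
contact_force: [-0.6, -0.0, -0.9]
opening: 1.0
time: 47.42
eef_pos: [0.5021, -0.3388, 0.1306]
tcp_rot: [0.805, 0.594, 0.0, 0.001]
contact_force: [0.7, 0.6, 1.0]
opening: 1.0
[ 0.50251903 -0.33926204  0.13145096]
[314.4417434  197.14715573]
100 296 336 41 [ 0.5264 -0.261 ]
112 297 336 26 [ 0.524  -0.2701]
124 297 336 40 [ 0.5212 -0.2793]
136 297 336 40 [ 0.5183 -0.2887]
148 298 334 37 [ 0.5149 -0.2983]
160 298 335 25 [ 0.5123 -0.3083]
172 298 334 37 [ 0.5087 -0.3183]
184 299 334 35 [ 0.506  -0.3288]
196 299 334 35 [ 0.5027 -0.3394]
208 299 333 23 [ 0.4989 -0.3502]
220 299 334 36 [ 0.4959 -0.3615]
232 298 334 37 [ 0.4919 -0.3729]
244 300 333 34 [ 0.4887 -0.3848]
256 300 333 23 [ 0.485  -0.3969]
268 291 333 34 [ 0.477 -0.408]
280 299 333 35 [ 0.4768 -0.4219]
292 301 364 32 [ 0.4885 -0.4399]
TQ [0.024 0.035 0.027] yaw -17.14
```

```bash
python3 -m jog '{"travel":[[0,0,-25],[0,0,-30],[0,0,-30],[0,0,-20],[0,0,-10]],"dr":[[0,0,0],[0,0,0],[0,0,0],[0,0,0],[0,0,0]],"jaw":[0,0,0,0,0]}' 50
python3 -m jog '{"travel":[[0,0,-6],[0,0,0],[0,0,-4],[0,0,0],[0,0,0]],"dr":[[0,0,0],[0,0,0],[0,0,0],[0,0,0],[0,0,0]],"jaw":[0,0,0,0,0]}'
python3 -m jog '{"travel":[[0,0,0],[0,0,0],[0,0,0],[0,0,0],[0,0,0]],"dr":[[0,0,0],[0,0,0],[0,0,0],[0,0,0],[0,0,0]],"jaw":[255,255,255,255,255]}'
python3 -m jog '{"travel":[[0,0,0],[0,0,0],[0,0,0],[0,0,0],[0,0,0]],"dr":[[0,0,0],[0,0,0],[0,0,0],[0,0,0],[0,0,0]],"jaw":[255,255,255,255,255]}'
```

```text
time: 47.88
eef_pos: [0.501, -0.3382, 0.013]
tcp_rot: [0.805, 0.594, -0.0, -0.001]
contact_force: [-0.5, -0.6, 0.7]
opening: 1.003
time: 48.3
eef_pos: [0.5019, -0.3395, 0.0053]
tcp_rot: [0.805, 0.593, 0.0, 0.001]
contact_force: [0.1, -0.1, 1.0]
opening: 0.997
time: 48.72
eef_pos: [0.5016, -0.3393, 0.0046]
tcp_rot: [0.805, 0.593, 0.0, 0.001]
contact_force: [0.0, -0.8, -1.1]
opening: 0.381
time: 49.13
eef_pos: [0.5015, -0.3392, 0.0044]
tcp_rot: [0.805, 0.593, 0.0, 0.001]
contact_force: [0.4, -0.5, 3.7]
opening: 0.385
```

```bash
python3 -m jog '{"travel":[[0,0,6],[0,0,14],[0,0,25],[0,0,30],[0,0,35]],"dr":[[0,0,0],[0,0,0],[0,0,0],[0,0,0],[0,0,0]],"jaw":[255,255,255,255,255]}'
python3 -m jog '{"travel":[[0,0,35],[0,0,30],[0,0,5],[0,0,0],[0,0,0]],"dr":[[0,0,0],[0,0,0],[0,0,0],[0,0,0],[0,0,0]],"jaw":[255,255,255,255,255]}'
python3 -m jog '{"travel":[[10,25,0],[12,30,0],[12,30,0],[12,30,0],[12,30,0]],"dr":[[0,0,2],[0,0,2],[0,0,2],[0,0,2],[0,0,1]],"jaw":[255,255,255,255,255]}'
python3 -m jog '{"travel":[[12,30,0],[12,30,0],[12,30,0],[12,30,0],[11,27,0]],"dr":[[0,0,1],[0,0,1],[0,0,1],[0,0,0.4],[0,0,0]],"jaw":[255,255,255,255,255]}'
python3 -m jog '{"travel":[[0,5,0],[0,0,0],[0,0,0],[0,0,0]],"dr":[[0,0,0],[0,0,0],[0,0,0],[0,0,0]],"jaw":[255,255,255,255]}'
python3 t.py
python3 - <<'E'
from h import *
c,im=snap('wrist','wrist19'); s=get_state(); p=s['eef_pos']; print(p)
a=im.astype(float); m=((a[...,2]<.42*a[...,0])&(a[...,1]>.6*a[...,0])&(a[...,0]>40)).astype(np.uint8)
z=p[2]+.0126
print('pred end',proj(c,np.array([p[0],p[1],z])+.125*np.array([.082,.9966,0])))
for v in range(0,240,12):
    w=np.flatnonzero(m[v,250:390])+250
    if len(w): print(v,w.min(),w.max(),len(w), onz(c,((w.min()+w.max())/2,v),z).round(4)[:2])
for n in('scene','side'): snap(n,n+'11')
E
```

```text
time: 49.55
eef_pos: [0.4995, -0.3374, 0.1133]
tcp_rot: [0.805, 0.593, -0.0, -0.003]
contact_force: [-1.3, -0.1, -2.1]
opening: 0.382
time: 49.97
eef_pos: [0.5004, -0.3382, 0.1829]
tcp_rot: [0.805, 0.593, -0.0, -0.001]
contact_force: [-0.6, -0.0, -1.3]
opening: 0.382
time: 50.38
eef_pos: [0.5575, -0.1916, 0.18]
tcp_rot: [0.756, 0.655, -0.001, -0.003]
contact_force: [0.1, 0.7, -1.3]
opening: 0.388
time: 50.8
eef_pos: [0.6165, -0.0445, 0.1799]
tcp_rot: [0.736, 0.677, -0.002, -0.003]
contact_force: [0.3, -0.4, -1.4]
opening: 0.386
time: 51.13
eef_pos: [0.617, -0.0428, 0.1822]
tcp_rot: [0.736, 0.677, -0.001, -0.001]
contact_force: [-0.3, -0.1, -1.3]
opening: 0.384
TQ [-0.012 -0.036  0.044] yaw -4.86
[ 0.61726483 -0.04307262  0.18272919]
pred end [316.223032   -32.27159701]
0 251 358 43 [0.6222 0.0716]
12 251 357 78 [0.6216 0.0677]
24 250 357 57 [0.621  0.0636]
36 273 357 42 [0.6251 0.0591]
48 273 356 41 [0.6246 0.0549]
60 250 358 57 [0.62   0.0509]
72 251 357 54 [0.6196 0.0465]
84 264 357 50 [0.6218 0.0418]
96 251 368 48 [0.621  0.0372]
108 250 355 43 [0.6176 0.0327]
120 250 355 55 [0.6171 0.0278]
132 250 355 52 [0.6166 0.0229]
144 250 354 55 [0.6159 0.0178]
156 250 354 51 [0.6154 0.0126]
168 250 353 93 [0.6147 0.0073]
180 250 353 65 [0.6141 0.0019]
192 250 352 72 [ 0.6133 -0.0037]
204 250 352 69 [ 0.6128 -0.0094]
216 250 351 63 [ 0.6119 -0.0153]
228 250 351 69 [ 0.6113 -0.0213]
```

```bash
python3 -m jog '{"travel":[[1,2,-15],[0,0,-20],[0,0,-20],[0,0,-12],[0,0,-6]],"dr":[[0,0,0],[0,0,0],[0,0,0],[0,0,0],[0,0,0]],"jaw":[255,255,255,255,255]}'
python3 -m jog '{"travel":[[0,0,0],[0,0,-3],[0,0,0],[0,0,0]],"dr":[[0,0,0],[0,0,0],[0,0,0],[0,0,0]],"jaw":[255,255,255,255]}'
python3 -m jog '{"travel":[[0,0,-2],[0,0,0],[0,0,0]],"dr":[[0,0,0],[0,0,0],[0,0,0]],"jaw":[255,255,255]}'
python3 -m jog '{"travel":[[0,0,-2],[0,0,0],[0,0,0]],"dr":[[0,0,0],[0,0,0],[0,0,0]],"jaw":[255,255,255]}'
```

```text
time: 51.7
eef_pos: [0.6176, -0.0403, 0.1084]
tcp_rot: [0.736, 0.676, -0.001, -0.002]
contact_force: [0.5, 0.1, -1.4]
opening: 0.39
time: 52.03
eef_pos: [0.6199, -0.0401, 0.1091]
tcp_rot: [0.736, 0.677, 0.001, 0.001]
contact_force: [-0.1, -0.6, -0.8]
opening: 0.388
time: 52.28
eef_pos: [0.6192, -0.0398, 0.1062]
tcp_rot: [0.736, 0.677, 0.0, 0.0]
contact_force: [0.6, 0.1, -0.9]
opening: 0.384
time: 52.53
eef_pos: [0.6189, -0.0398, 0.1037]
tcp_rot: [0.736, 0.677, -0.0, -0.0]
contact_force: [-0.5, -1.2, -1.0]
opening: 0.387
```

```bash
python3 -m jog '{"travel":[[0,0,-2],[0,0,0],[0,0,0]],"dr":[[0,0,0],[0,0,0],[0,0,0]],"jaw":[255,255,255]}'
python3 -m jog '{"travel":[[0,0,-1],[0,0,0],[0,0,0]],"dr":[[0,0,0],[0,0,0],[0,0,0]],"jaw":[255,255,255]}'
python3 -m jog '{"travel":[[0,0,-1],[0,0,0],[0,0,0]],"dr":[[0,0,0],[0,0,0],[0,0,0]],"jaw":[255,255,255]}'
```

```text
time: 52.78
eef_pos: [0.6189, -0.0398, 0.1016]
tcp_rot: [0.736, 0.677, -0.0, -0.0]
contact_force: [0.1, -0.8, -1.6]
opening: 0.387
time: 53.03
eef_pos: [0.619, -0.0399, 0.1008]
tcp_rot: [0.736, 0.677, -0.0, -0.0]
contact_force: [-0.1, 0.5, -1.4]
opening: 0.39
time: 53.28
eef_pos: [0.6191, -0.0398, 0.0999]
tcp_rot: [0.736, 0.677, -0.0, -0.0]
contact_force: [-0.0, 0.3, -0.4]
opening: 0.385
```

```bash
python3 -m jog '{"travel":[[0,0,-1],[0,0,0],[0,0,0]],"dr":[[0,0,0],[0,0,0],[0,0,0]],"jaw":[255,255,255]}'
python3 - <<'E'
from h import *
y=np.array([.082,.9966,0]); o=np.array([.6184,-.0393,.112])
for n in('side','scene'):
    c,im=snap(n,n+'12'); print(n)
    for sgn in (1,-1): print(sgn,[(t,*im[tuple(proj(c,o+sgn*y*t/1000+[0,0,.010]).round().astype(int)[::-1])].tolist()) for t in range(88,148,4)])
E
```

```text
time: 53.53
eef_pos: [0.6193, -0.0398, 0.0994]
tcp_rot: [0.736, 0.677, 0.0, 0.0]
contact_force: [-0.2, 0.4, 1.0]
opening: 0.384
side
1 [(88, 230, 188, 87), (92, 241, 206, 99), (96, 242, 208, 101), (100, 239, 202, 95), (104, 241, 205, 98), (108, 236, 197, 90), (112, 182, 141, 64), (116, 77, 58, 27), (120, 28, 21, 15), (124, 75, 56, 27), (128, 224, 174, 102), (132, 167, 136, 93), (136, 178, 145, 101), (140, 121, 114, 98), (144, 106, 107, 102)]
-1 [(88, 146, 110, 46), (92, 147, 111, 47), (96, 145, 110, 46), (100, 146, 110, 48), (104, 142, 108, 47), (108, 135, 100, 44), (112, 111, 74, 43), (116, 120, 85, 44), (120, 148, 112, 48), (124, 143, 108, 46), (128, 135, 101, 43), (132, 129, 96, 39), (136, 130, 97, 40), (140, 170, 128, 62), (144, 234, 189, 110)]
scene
1 [(88, 131, 96, 36), (92, 134, 99, 36), (96, 131, 97, 38), (100, 133, 99, 38), (104, 105, 77, 29), (108, 9, 3, 0), (112, 15, 12, 9), (116, 19, 14, 9), (120, 66, 50, 17), (124, 48, 31, 13), (128, 41, 24, 6), (132, 42, 27, 12), (136, 40, 24, 12), (140, 38, 23, 7), (144, 57, 41, 22)]
-1 [(88, 71, 52, 19), (92, 68, 51, 20), (96, 68, 50, 18), (100, 68, 48, 13), (104, 67, 50, 16), (108, 68, 48, 18), (112, 65, 45, 17), (116, 62, 39, 20), (120, 66, 45, 25), (124, 73, 53, 23), (128, 68, 49, 18), (132, 73, 53, 25), (136, 82, 59, 30), (140, 84, 59, 33), (144, 83, 58, 34)]
```

```bash
python3 -m jog '{"travel":[[0,0,4],[0,0,0],[0.5,6.5,0],[0,0,0],[0,0,-3]],"dr":[[0,0,0],[0,0,0],[0,0,0],[0,0,0],[0,0,0]],"jaw":[255,255,255,255,255]}'
python3 -m jog '{"travel":[[0,0,-1],[0,0,-0.5],[0,0,0],[0,0,0]],"dr":[[0,0,0],[0,0,0],[0,0,0],[0,0,0]],"jaw":[255,255,255,255]}'
python3 - <<'E'
from h import *
y=np.array([.082,.9966,0]); o=np.array([.6184,-.0393,.112])
for n in('side','scene'):
    c,im=snap(n,n+'13'); print(n)
    for sgn in (1,-1): print(sgn,[(t,*im[tuple(proj(c,o+sgn*y*t/1000+[0,0,.010]).round().astype(int)[::-1])].tolist()) for t in range(100,148,4)])
E
```

```text
time: 54.05
eef_pos: [0.6199, -0.0329, 0.1002]
tcp_rot: [0.736, 0.677, 0.0, 0.0]
contact_force: [1.3, -0.3, -1.2]
opening: 0.384
time: 54.38
eef_pos: [0.6199, -0.0331, 0.0993]
tcp_rot: [0.736, 0.677, 0.0, 0.0]
contact_force: [-2.5, 2.9, 5.6]
opening: 0.386
side
1 [(100, 239, 201, 93), (104, 241, 205, 98), (108, 237, 198, 92), (112, 242, 208, 100), (116, 239, 202, 95), (120, 84, 63, 29), (124, 79, 58, 28), (128, 30, 22, 15), (132, 121, 93, 46), (136, 126, 106, 78), (140, 120, 113, 97), (144, 107, 108, 102)]
-1 [(100, 135, 100, 46), (104, 108, 73, 43), (108, 116, 80, 45), (112, 138, 102, 46), (116, 146, 111, 48), (120, 142, 107, 45), (124, 135, 101, 42), (128, 130, 97, 40), (132, 157, 118, 56), (136, 221, 171, 96), (140, 241, 200, 120), (144, 239, 197, 117)]
scene
1 [(100, 133, 99, 37), (104, 128, 96, 37), (108, 129, 96, 37), (112, 55, 40, 21), (116, 13, 10, 7), (120, 20, 15, 11), (124, 36, 27, 14), (128, 59, 42, 13), (132, 43, 21, 7), (136, 43, 23, 9), (140, 40, 24, 10), (144, 57, 40, 21)]
-1 [(100, 69, 52, 19), (104, 69, 49, 20), (108, 65, 43, 24), (112, 63, 40, 20), (116, 71, 53, 22), (120, 69, 52, 21), (124, 70, 53, 20), (128, 86, 61, 36), (132, 85, 60, 31), (136, 86, 62, 34), (140, 81, 58, 32), (144, 84, 60, 33)]
```

```bash
python3 -m jog '{"travel":[[0,0,1],[0,0,0],[0,0,0],[0,0,0],[0,0,0]],"dr":[[0,0,0],[0,0,0],[0,0,0],[0,0,0],[0,0,0]],"jaw":[255,110,100,100,100]}'
python3 -m jog '{"travel":[[0,0,0],[0,0,5],[0,0,15],[0,0,25],[0,0,35]],"dr":[[0,0,0],[0,0,0],[0,0,0],[0,0,0],[0,0,0]],"jaw":[100,100,100,100,100]}'
python3 -m jog '{"travel":[[0,0,35],[-20,0,30],[-20,0,0],[0,0,0],[0,0,0]],"dr":[[0,0,0],[0,0,0],[0,0,0],[0,0,0],[0,0,0]],"jaw":[100,100,100,100,100]}'
python3 -m jog '{"travel":[[0,0,0],[0,0,0],[0,0,0],[0,0,0],[0,0,0]],"dr":[[0,0,0],[0,0,0],[0,0,0],[0,0,0],[0,0,0]],"jaw":[100,100,100,100,100]}'
python3 - <<'E'
from h import *
y=np.array([.082,.9966,0]); x=np.array([.9966,-.082,0]); o=np.array([.6184,-.0393,.112])
import pickle; d0=pickle.load(open('d9.pkl','rb'))
for n in('side','scene'):
    c,im=snap(n,n+'14'); print(n)
    for sgn in (1,-1): print(sgn,[(t,*im[tuple(proj(c,o+sgn*y*t/1000+[0,0,.010]).round().astype(int)[::-1])].tolist()) for t in range(108,144,4)])
    for b in ('b1',(.4705,-.1096)),('b2',(.4745,-.0541)),('b3',(.4785,.0016)):
        print(b[0],im[tuple(proj(c,(*b[1],.092)).round().astype(int)[::-1])])
c,im=snap('wrist','wrist20'); a=im.astype(float); print(get_state()['eef_pos'])
m=((a[...,2]<.45*a[...,0])&(a[...,1]>.64*a[...,0])&(a[...,0]>50)).astype(np.uint8)
P=lambda t,w:proj(c,o+y*t/1000+x*w/1000)
for t in (-100,-50,-25,0,25,50,100): 
    r=[w for w in range(-40,41,2) if (lambda p:0<=p[0]<640 and 0<=p[1]<400 and m[p[1],p[0]])(P(t,w).round().astype(int))]; print(t,P(t,0).round(),r)
E
```

```text
time: 54.9
eef_pos: [0.6195, -0.0335, 0.099]
tcp_rot: [0.736, 0.677, -0.0, -0.0]
contact_force: [0.0, 0.1, -0.4]
opening: 0.606
time: 55.32
eef_pos: [0.6175, -0.033, 0.177]
tcp_rot: [0.736, 0.677, -0.002, -0.003]
contact_force: [0.4, -0.0, 0.1]
opening: 0.611
time: 55.73
eef_pos: [0.5793, -0.0333, 0.245]
tcp_rot: [0.736, 0.677, 0.0, 0.001]
contact_force: [0.0, -0.1, -1.3]
opening: 0.607
time: 56.15
eef_pos: [0.5797, -0.0333, 0.2436]
tcp_rot: [0.736, 0.677, -0.0, -0.001]
contact_force: [-0.0, 0.8, -0.5]
opening: 0.61
side
1 [(108, 231, 188, 85), (112, 237, 198, 94), (116, 233, 192, 89), (120, 78, 58, 26), (124, 74, 55, 26), (128, 28, 21, 14), (132, 98, 76, 42), (136, 114, 97, 73), (140, 114, 107, 92)]
-1 [(108, 109, 75, 43), (112, 129, 96, 43), (116, 137, 103, 43), (120, 135, 102, 42), (124, 129, 97, 40), (128, 123, 91, 38), (132, 143, 107, 49), (136, 206, 158, 87), (140, 235, 191, 113)]
b1 [132  47  21]
b2 [133  49  21]
b3 [134  49  23]
scene
1 [(108, 131, 96, 36), (112, 53, 38, 17), (116, 15, 9, 9), (120, 13, 9, 3), (124, 40, 29, 14), (128, 52, 36, 11), (132, 41, 20, 4), (136, 44, 2
[... 237 characters left out ...]
23  8]
[ 0.57969698 -0.033359    0.24414709]
-100 [353. 282.] [-18, -16, -14, -12, -10, -8, -6, -4, -2, 0, 2, 4, 6, 8, 10, 12]
-50 [354. 239.] [-38, -16, -14, -12, -10, -8, -6, -4, 8, 10, 12, 14, 16]
-25 [355. 216.] [-36, -26, -16, -14, -12, -10, -8, -6, -4, -2, 0, 2, 4, 6, 8, 10, 12, 14, 16, 18]
0 [356. 192.] [-26, -24, -22, -20, -18, -16, -14, -12, -10, -8, -6, -4, -2, 0, 6, 8, 10, 12, 14, 16]
25 [357. 167.] [-30, -26, -24, -22, -20, -16, -14, -12, -10, -8, -6, -4, -2, 0, 2, 4, 6, 8, 10, 12, 14, 16, 18]
50 [358. 140.] [-34, -16, -14, -12, -10, -8, -6, -4, -2, 0, 2, 4, 6, 8, 10, 12, 14, 16, 18]
100 [361.  82.] [-22, -20, -16, -14, -12, -10, -8, -6, -4, -2, 0, 2, 4, 6, 8, 10, 12, 14, 16, 18]
```

The flute spans ±17 mm about the seat axis along its length, its ends are balanced at about ±131 mm, and it didn't shift on release. All three heads are still in their notches. Handing in.

```bash
python3 -c "
from plant import *
print(get_state()['time']); print(sign_off())"
```

```text
56.3
the job is handed in; nothing more can be done
None
```

The job is done and handed in at 56 s: pins parked, beam levelled, key back in its stand, and the flute joint lying in both saddles.

- **Pins:** Pins 1, 2 and 3 were there and bore 4 was empty. All three were drawn and hung in the notches in front of their bores. The last pictures still show their heads at the three notches.
- **Key:** I took the key standing in the stand, which was the nearest to the base (0.59 m against 0.69 m for the other two). It first caught on the socket's edge, but went in after I shifted it about 2 mm.
- **Screw and beam:** I turned the key clockwise until the torque rose at the hard stop. The socket's edges put the screw at about 141° (2.45 rad), which is 0.05 rad past exact level, or about 0.005 rad of beam tilt. I left it there. The saddle line in the side view also matched level, to within what that view can show.
- **Flute:** It had not been knocked aside when I picked it up. It now lies on the seat axis with its ends measuring about the same distance from the middle. Those readings came out at about ±131 mm where half the flute is 125 mm, so the centring is good to a few millimetres.
- **Not checked by eye:** I had used all 16 views before the flute was placed, so the flute check, the last pin check and the check of the key in its stand rest on pixel readings only. The other things on the desk were not touched in any move, but I did not measure them again.

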